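Empty the parts cabinet and sort the handed brackets

TASK

Pull the parts cabinet's vent knob all the way out, then swing its clear hood up past the over-centre point of its spring so that it stays wide open by itself. Take out the brass brackets and sort them, standing flat on their base plates: left-hand ones in the round tray, right-hand ones in the square tray. Only when all are sorted push the vent knob fully home, leaving the hood open and the other things on the bench where they are.

Things in the scene. Friction and masses are not known exactly. Their poses are not given: they have to be found in the camera images.
- cabinet: Grey fixed bench cabinet. Origin: on the bench under its bed's centre; -x is its front (to the robot), +y its left. Base 200 (x) by 240 (y) mm, bed 30 mm above the bench, rim 8 mm wide around it, top 42 mm up (inside 184 x 224). The brackets stand on the bed under the hood. On its left the vent block, x -65 to 65, y 125 to 235, 84 mm high.
- hood (a joint): Angle of the clear hood, rad: 0 shut (start), 1.85 open against its stop, 16 degrees past upright. A spring pulls it shut below about 1.1 rad and above that pushes it on to the stop, where it stays. About 4 N at the bar lifts it. The hood is an open-bottomed box 200 (x) by 240 (y) by 58 mm high, 0.45 kg, hinged at the base's back; its front edge swings up and back.
- hood_hinge (a point): Point on the hood's hinge line: 100 mm behind the cabinet's origin (+x of the cabinet), 44 mm above the bench. The hinge line runs along the cabinet's y.
- hood_bar (a point): Middle of the hood's handle, a round steel bar 12 mm thick and 104 mm long along the cabinet's y, held 44 mm in front of the hood's front face by two arms at its ends. Shut: 242 mm in front of the hinge line and 45 mm above it (89 mm above the bench). Moves with the hood.
- vent (a joint): How far the vent knob is pulled out, in m: 0 fully home (start), 0.030 fully out. It slides along the cabinet's -x (towards its front). Its spring detents hold it at either end: about 5 N to start it, and past the middle it snaps on to the other end.
- vent_knob (a point): Centre of the black vent knob, a cylinder 32 mm across and 24 mm long, axis along the cabinet's x, 62 mm above the bench; when home this point is at x -105, y 205 mm from the cabinet's origin, 40 mm in front of the vent block's face. Moves with the knob.
- round_tray: Round steel tray, fixed, 192 mm across, 28 mm high, wall 4 mm, floor 5 mm thick. Origin: underside centre, on the bench. For left-hand brackets. It may be on either side of the cabinet.
- square_tray: Square steel tray, fixed, 185 mm each way, 28 mm high, walls 4 mm, floor 4 mm thick. Origin: underside centre, on the bench. For right-hand brackets. It may be on either side of the cabinet.
- left_1: Left-hand brass bracket, 0.2 kg: from above an L, 64 (x) by 50 (y) mm, 6 mm plate. Origin: underside, centre of that footprint. Long leg 64 x 20 along x at y -15 mm; the short leg, 20 wide, goes from its +x end to +y: to the left when looking along the long leg towards it. Upright fin to grip, 8 mm thick, 50 long, on the long leg (x 0, y -15), top 40 mm above the underside. May be absent.
- left_2: Left-hand brass bracket, 0.2 kg: from above an L, 64 (x) by 50 (y) mm, 6 mm plate. Origin: underside, centre of that footprint. Long leg 64 x 20 along x at y -15 mm; the short leg, 20 wide, goes from its +x end to +y: to the left when looking along the long leg towards it. Upright fin to grip, 8 mm thick, 50 long, on the long leg (x 0, y -15), top 40 mm above the underside. May be absent.
- left_3: Left-hand brass bracket, 0.2 kg: from above an L, 64 (x) by 50 (y) mm, 6 mm plate. Origin: underside, centre of that footprint. Long leg 64 x 20 along x at y -15 mm; the short leg, 20 wide, goes from its +x end to +y: to the left when looking along the long leg towards it. Upright fin to grip, 8 mm thick, 50 long, on the long leg (x 0, y -15), top 40 mm above the underside. May be absent.
- right_1: Right-hand brass bracket, 0.2 kg: from above an L, 64 (x) by 50 (y) mm, 6 mm plate. Origin: underside, centre of that footprint. Long leg 64 x 20 along x at y +15 mm; the short leg, 20 wide, goes from its +x end to -y: to the right when looking along the long leg towards it. Upright fin to grip, 8 mm thick, 50 long, on the long leg (x 0, y +15), top 40 mm above the underside. May be absent.
- right_2: Right-hand brass bracket, 0.2 kg: from above an L, 64 (x) by 50 (y) mm, 6 mm plate. Origin: underside, centre of that footprint. Long leg 64 x 20 along x at y +15 mm; the short leg, 20 wide, goes from its +x end to -y: to the right when looking along the long leg towards it. Upright fin to grip, 8 mm thick, 50 long, on the long leg (x 0, y +15), top 40 mm above the underside. May be absent.
- right_3: Right-hand brass bracket, 0.2 kg: from above an L, 64 (x) by 50 (y) mm, 6 mm plate. Origin: underside, centre of that footprint. Long leg 64 x 20 along x at y +15 mm; the short leg, 20 wide, goes from its +x end to -y: to the right when looking along the long leg towards it. Upright fin to grip, 8 mm thick, 50 long, on the long leg (x 0, y +15), top 40 mm above the underside. May be absent.
- loupe: Black eyeglass, 38 mm across, 34 mm high. Bystander, not part of the job. Origin: underside, on the bench.
- screwdriver: Screwdriver, 150 mm long, lying. Bystander, not part of the job. Origin: underside, on the bench.
- jar: Glass jar with metal cap, 56 mm across, 60 mm high. Bystander, not part of the job. Origin: underside, on the bench.
- case_tin: Flat aluminium tin, 68 mm across, 20 mm high. Bystander, not part of the job. Origin: underside, on the bench.
- weight: Brass knobbed weight, 44 mm across, 52 mm high. Bystander, not part of the job. Origin: underside, on the bench.
- movement_holder: Black movement holder, 100 mm long, 18 mm high, lying. Bystander, not part of the job. Origin: underside, on the bench.
There are look-alikes about, which are no part of the job. What is shaped like the round_tray but red is not meant.

How it is judged:
By the outcome, as a careful person would: the job done as asked, in the order asked, and still so for the second after the job is handed in, with the robot touching nothing.
Of left_1, left_2, left_3, right_1, right_2, right_3 only 4 to 6 are there at a start; the rules pass over those that are not, and their reading is None.
At some moment in a run one of left_1, left_2, left_3, right_1, right_2, right_3 may be knocked a few centimetres aside while the robot is not near it.
It also fails if it takes over 210 s, if anything falls off the work surface, if the arm or the gripper's body presses on something with over 40 N, if the wrist force passes 120 N, or if a joint passes its speed limit or range.

ROBOT

A 7-joint arm with a two-finger parallel gripper is mounted at the origin on the work surface. World frame = base frame: x ahead of the robot, y to its left, z up, the work surface at z = 0. Lengths are in m, angles in rad, forces in N, time in s.
With the tool pointing down it reaches from about 0.425 to 0.875 m from the base axis. Payload 4.7 kg.
Tool frame: the origin (TCP) lies midway between the tips of the shut fingers; the grasp point (between the pads) lies 19 mm behind it; x points along the fingers, z is the direction in which the jaws open and shut, and the axes are right-handed (so a half turn about x gives the same grasp; the last joint's range is limited). The gripper opens to 87 mm and grips with 3 to 60 N. Pads are 19 mm wide; open, the fingers measure 117 mm over their backs; the gripper's body (75 mm by 190 mm) begins 51 mm behind the grasp point.
Start: joints at [1.205, 0.321, -0.07, 1.45, 0.023, 1.371, -0.057], TCP at [0.241, -0.604, 0.186] pointing down, gripper open.
Joint ranges: [-2.86, 2.86], [-0.3, 2.09], [-1.38, 1.24], [0.06, 2.45], [-1.56, 4.7], [0.09, 2.05], [-2.69, 2.69]. Speed limits (rad/s): [2.57, 2.57, 3.14, 3.14, 3.14, 3.14, 3.14].

INTERFACE

Orientations are given as a rotation vector (axis times angle).
In Python, from bench import ctrl, vision, close_job gives the robot as it stands. The module is installed in compiled form; this text tells all that it offers.
- The arm moves only by the tool servo_tool, never from a script. Its argument "commands" is a list that holds one entry, the list of rows, each a list of 7 numbers: the turn, a rotation vector about the tool's x, y, z in degrees, then the shift along the tool's x, y, z in mm, then the finger opening in mm, from 0 to 87. In form: [[[wx, wy, wz, x, y, z, grip], ...]]. A call has 1 to 5 rows; each row is the pose to reach, as a shift and turn from the pose commanded when the call began, along the tool's axes at that moment; what a row does not reach only later rows make up. A row lasts 1/8 s, in which the tool goes at most 62.5 mm and 10.7 degrees, less where a joint would pass 70% of its speed; a pose out of reach is approached as far as the arm can. A call with a gripper value outside its range is refused whole. The fingers move at their own pace and stop on an object; "newtons" is the grip in N (left out, the last holds). Time passes only in rows, so rows that repeat a pose let the fingers close. It gives the time, the measured TCP pose, the force and the opening at its end, in the units of the state.
- ctrl.get_state(): the state, without advancing time (a new reading comes with each control period).
- vision.get_image(name): name is "side" or "top"; returns the picture (420x560x3 uint8, red, green, blue); there is no depth.
- vision.camera_info(name): a dict with "fov_y" (degrees; the focal length in pixels is half the picture's height over the tangent of half this angle, whatever the lens; pixels are square), "cx", "cy" (the principal point, pixels), "dist" ([k1, k2, p1, p2, k3] as OpenCV has them; the pictures are not rectified), "pose" (4x4, takes a point from camera to world coordinates). Camera axes: x right, y down, z forward; pixel columns grow to the right and rows downward; lengths in m; the calibration is good to about 2 mm. A picture is of the moment at which its call begins. camera_info takes no time and is no camera call.
- close_job(): hands the job in, once; it reports no verdict.
The state is a dict: "time": time; "joint_positions": joint angles; "qd": joint speeds; "joint_torque": joint torques, N m; "position": TCP position; "tool_rot": TCP orientation; "ft_force": force on the tool from outside, world axes, zero at the start; "torque": the same for the moment, N m; "grip_width": opening from 0.0 (shut) to 1.0 (fully open).
Only numpy, scipy, OpenCV 4.12 (cv2) and the standard library are available. Lean on these libraries where they do the work, as an engineer would, in place of code of your own. Each camera call takes 0.05 s, during which the arm holds its last target. There are 200 camera calls.

## Working session

There is one attempt and no reset: what is moved stays moved. The work goes in short steps, Python scripts to look and compute and a tool call to move; the robot and the scene stay as the last step left them, time stands still between calls to the robot, and variables do not carry over. Pictures are saved under pics/ and viewed, about 12 in all and at most 16, crops included, and the job is handed in when it is done.

Besides the shell and the picture viewer there is one more tool, called after "Emit:" as a command line: name --argument value ..., lists and objects as JSON in quotes. servo_tool: Moves the arm, as the interface text tells. Its arguments: {"type":"object","properties":{"commands":{"type":"array"},"newtons":{"type":"number"}},"required":["commands"]}

```bash
mkdir -p pics; python3 - <<'E'
from bench import ctrl, vision
import cv2,numpy as np
np.set_printoptions(precision=4,suppress=True)
print(ctrl.get_state())
for n in("top","side"):
    print(n,vision.camera_info(n)); im=vision.get_image(n)[:,:,::-1]
    cv2.imwrite(f"pics/{n}0.png",im); cv2.imwrite(f"pics/{n}0v.png",cv2.resize(im,(800,600),interpolation=cv2.INTER_CUBIC))
E
```

```text
{'time': 0.0, 'joint_positions': array([ 1.2051,  0.3218, -0.0701,  1.4517,  0.0226,  1.3708, -0.0569]), 'qd': array([ 0.0013,  0.0001, -0.0003,  0.0005, -0.0005,  0.0003,  0.0005]), 'joint_torque': array([  0.0006, -49.1288,  -0.4038, -31.2524,  -0.064 ,   0.0438,
         0.0002]), 'position': array([ 0.2407, -0.6031,  0.1852]), 'tool_rot': array([ 0.9261,  1.367 , -0.9244]), 'ft_force': array([-0.1734,  0.9833,  0.3929]), 'torque': array([0.0143, 0.0333, 0.0302]), 'grip_width': 1.0043206979790988}
top {'fov_y': 52.96538365811304, 'cx': 289.4756165539206, 'cy': 203.2779840288891, 'dist': array([0.029, 0.   , 0.   , 0.   , 0.   ]), 'pose': array([[ 0.0155, -0.981 ,  0.1935,  0.2564],
       [-0.9998, -0.0175, -0.0088, -0.0171],
       [ 0.012 , -0.1933, -0.9811,  1.0773],
       [ 0.    ,  0.    ,  0.    ,  1.    ]])}
side {'fov_y': 49.358485394720766, 'cx': 271.86570197525594, 'cy': 212.48331778323356, 'dist': array([-0.1336,  0.    ,  0.    ,  0.    ,  0.    ]), 'pose': array([[-0.9196, -0.3063,  0.2458,  0.2013],
       [-0.3927,  0.7088, -0.586 ,  0.6224],
       [ 0.0052, -0.6354, -0.7721,  0.9414],
       [ 0.    ,  0.    ,  0.    ,  1.    ]])}
```

View pics/top0v.png

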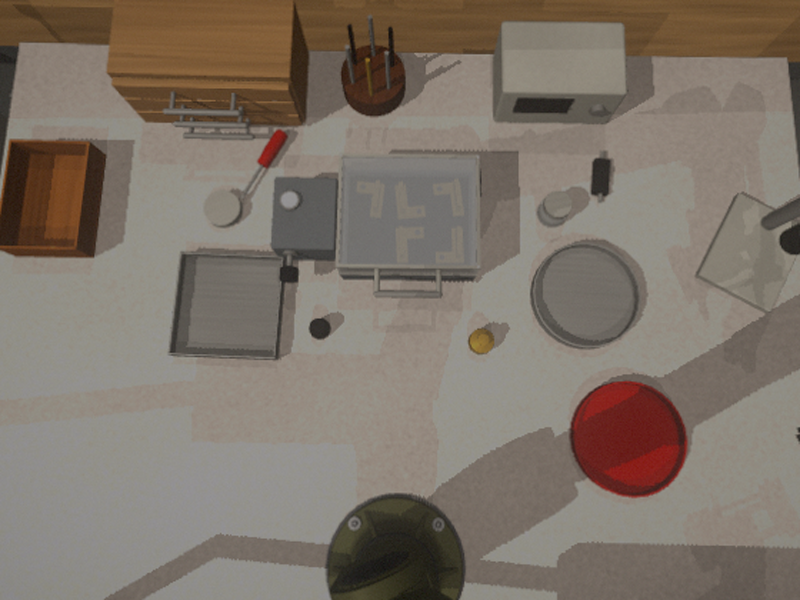

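View pics/side0v.png

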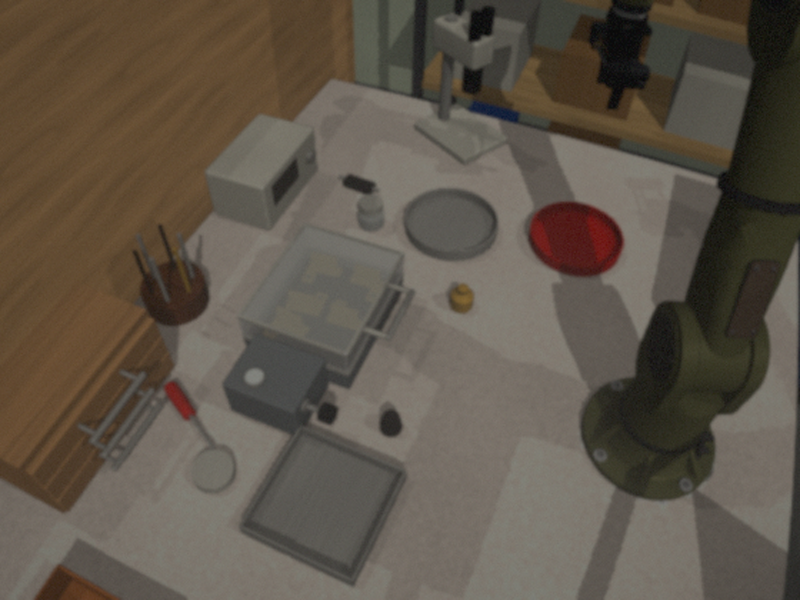

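The top view shows the cabinet at about (410,215), the vent block at (305,218) with its knob at (289,273), and the bar at (407,290). The square tray is at (228,305), the steel round tray at (585,293), and five brackets are under the hood.

```bash
cat > h.py <<'E'
import numpy as np,cv2
from bench import ctrl,vision
from scipy.spatial.transform import Rotation as R
np.set_printoptions(precision=4,suppress=True)
def K(n):
    i=vision.camera_info(n);f=210/np.tan(np.radians(i["fov_y"])/2)
    return np.array([[f,0,i["cx"]],[0,f,i["cy"]],[0,0,1]]),np.array(i["dist"]),np.array(i["pose"])
def proj(n,P):
    k,d,T=K(n);W=np.linalg.inv(T)
    return cv2.projectPoints(np.atleast_2d(np.float64(P)),cv2.Rodrigues(W[:3,:3])[0],W[:3,3],k,d)[0][:,0]
def unproj(n,uv,z):
    k,d,T=K(n);p=cv2.undistortPoints(np.float64(np.atleast_2d(uv))[:,None],k,d)[:,0]
    r=np.c_[p,np.ones(len(p))]@T[:3,:3].T;s=(z-T[2,3])/r[:,2]
    return T[:3,3]+s[:,None]*r
def cab2w(c,p):  # c=(x,y,yaw)
    p=np.atleast_2d(p);a=c[2];M=np.array([[np.cos(a),-np.sin(a)],[np.sin(a),np.cos(a)]])
    return np.c_[p[:,:2]@M.T+c[:2],p[:,2]]
def snap(n,name,box=None,s=1,enh=True):
    im=vision.get_image(n)[:,:,::-1];cv2.imwrite(f"pics/{name}_raw.png",im)
    view(im,name,box,s,enh)
def view(im,name,box=None,s=1,enh=True):
    if box:
        x,y,X,Y=box;im=im[y:Y,x:X]
    im=cv2.resize(im,None,fx=s,fy=s,interpolation=cv2.INTER_CUBIC)
    if enh: im=cv2.convertScaleAbs(im,alpha=1.5,beta=0)
    cv2.imwrite(f"pics/{name}.png",im)
E
python3 - <<'E'
from h import *
im=cv2.imread("pics/top0.png"); view(im,"c1",(185,95,345,215),5)
V=1/1.42857
for nm,u,z in [("knob",(289,273),.062),("bar",(407,292),.089),("barL",(375,292),.089),("barR",(440,294),.089),
 ("hoodTBL",(342,157),.102),("hoodTBR",(479,157),.102),("hoodTFL",(339,267),.102),("hoodTFR",(478,267),.102),
 ("blkBL",(274,179),.084),("blkBR",(336,179),.084),("blkFL",(272,249),.084),
 ("round",(585,290),.028),("sqTL",(180,252),.028),("sqTR",(283,254),.028),("sqBL",(170,355),.028),("sqBR",(277,358),.028)]:
    print(nm,unproj("top",np.array(u)*V,z)[0])
E
```

```text
knob [0.4833 0.1887 0.062 ]
bar [ 0.4483 -0.0151  0.089 ]
barL [0.4474 0.0383 0.089 ]
barR [ 0.4459 -0.0703  0.089 ]
hoodTBL [0.6804 0.1008 0.102 ]
hoodTBR [ 0.6853 -0.1352  0.102 ]
hoodTFL [0.4861 0.0985 0.102 ]
hoodTFR [ 0.4903 -0.1326  0.102 ]
blkBL [0.645  0.2191 0.084 ]
blkBR [0.6473 0.1119 0.084 ]
blkFL [0.5196 0.2152 0.084 ]
round [ 0.4695 -0.3314  0.028 ]
sqTL [0.5256 0.3907 0.028 ]
sqTR [0.5255 0.2082 0.028 ]
sqBL [0.3424 0.3912 0.028 ]
sqBR [0.3399 0.2078 0.028 ]
```

View pics/c1.png

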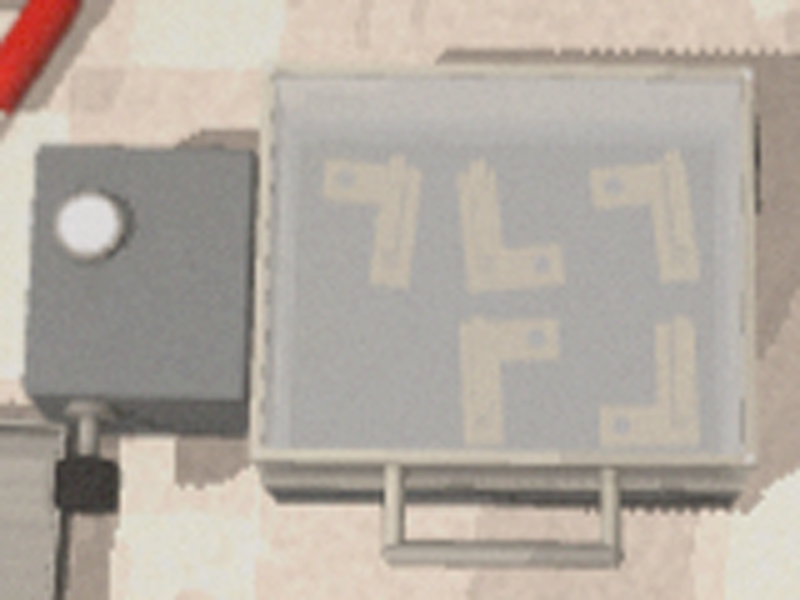

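The enlarged crop shows five brackets. In crop pixels, the left-hand ones are at (395,220), (485,230) and (675,220), and the right-hand ones at (485,385) and (675,385). Next I'll fit the cabinet pose and plan the knob pull.

```bash
cat >> h.py <<'E'
def down(a,s=0): # tool down, jaw axis at world angle a (rad) 
    x=np.array([0,0,-1.]);z=np.array([np.cos(a),np.sin(a),0]);return np.c_[x,np.cross(z,x),z]
def row(Rt,pt,Rc=None,pc=None):
    if Rc is None:
        st=ctrl.get_state();Rc=R.from_rotvec(st["tool_rot"]).as_matrix();pc=st["position"]
    best=None
    for f in (np.eye(3),np.diag([1,-1,-1])):
        w=R.from_matrix(Rc.T@Rt@f).as_rotvec(degrees=True)
        if best is None or np.linalg.norm(w)<np.linalg.norm(best): best=w
    return np.round(best,1),np.round(Rc.T@(np.array(pt)-pc)*1000,1)
E
python3 - <<'E'
from h import *
from scipy.optimize import least_squares
t=np.array([185,95]);V=1/1.42857
H=.102
top=[((272,70),(.1,.12,H)),((752,70),(.1,-.12,H)),((258,455),(-.1,.12,H)),((752,460),(-.1,-.12,H)),
((385,553),(-.142,.052,.089)),((620,555),(-.142,-.052,.089)),((88,483),(-.105,.205,.070)),((38,147),(.065,.235,.084)),((257,150),(.065,.125,.084))]
side=[((313,229),(.1,-.12,H)),((405,257),(-.1,-.12,H)),((350,355),(-.1,.12,H)),((245,309),(.1,.12,H)),((365,333),(-.142,.052,.089)),((410,290),(-.142,-.052,.089)),((328,413),(-.105,.205,.062))]
tu=np.array([np.array(a)/5+t for a,_ in top]);tp=np.array([b for _,b in top])
su=np.array([np.array(a)*V for a,_ in side]);sp=np.array([b for _,b in side])
f=lambda c:np.r_[proj("top",cab2w(c,tp))-tu,proj("side",cab2w(c,sp))-su].ravel()
r=least_squares(f,(.59,-.015,0),loss="soft_l1");c=r.x;print(c);print(f(c).reshape(-1,2))
np.save("cab.npy",c)
print("knob",cab2w(c,(-.105,.205,.062)),"bar",cab2w(c,(-.142,0,.089)))
st=ctrl.get_state();M=R.from_rotvec(st["tool_rot"]).as_matrix();print(M)
for n,uv in (("sq",[(180,252),(283,254),(170,355),(277,358)]),):
    print(unproj("top",np.array(uv)*V,.028).mean(0))
print(row(down(c[2]+np.pi/2),cab2w(c,(-.105,.205,.20))[0]))
print(row(down(c[2]),cab2w(c,(-.105,.205,.20))[0]))
E
```

```text
[ 0.5865 -0.0166  0.0046]
[[-1.1424 -1.26  ]
 [ 0.2947  0.2245]
 [-1.1627  0.9111]
 [ 1.1008  1.2575]
 [ 1.9923  0.1009]
 [-1.4313  0.2621]
 [-0.658  -0.1358]
 [-0.4745 -1.1932]
 [ 0.1587 -1.0519]
 [-4.7699 -5.2801]
 [ 0.5465 -3.7003]
 [-0.8917 -1.204 ]
 [-4.0435  3.551 ]
 [17.596   1.1814]
 [ 2.4596  0.0567]
 [ 1.0587 -1.6079]]
knob [[0.4806 0.1879 0.062 ]] bar [[ 0.4445 -0.0173  0.089 ]]
[[-0.0007  0.9287  0.3707]
 [ 0.0016  0.3707 -0.9287]
 [-1.     -0.0001 -0.0017]]
[0.4334 0.2995 0.028 ]
(array([21.5, -0.1,  0. ]), array([ -13.6,  516.1, -645.8]))
(array([-68.5,  -0.1,  -0.1]), array([ -13.6,  516.1, -645.8]))
```

Emit:
servo_tool --commands '[[[7,0,0,-10,60,-25,87],[14,0,0,-14,120,-50,87],[21.5,0,0,-14,180,-75,87],[21.5,0,0,-14,240,-100,87],[21.5,0,0,-14,300,-125,87]]]' --newtons 30

```text
time: 0.72
position: [0.4647, -0.3841, 0.2001]
tool_rot: [1.206, 1.212, -1.206]
ft_force: [0.4, -0.4, -0.7]
grip_width: 0.999
```

```bash
python3 - <<'E'
from h import *
c=np.load("cab.npy")
print(R.from_rotvec(ctrl.get_state()["tool_rot"]).as_matrix())
print(row(down(c[2]+np.pi/2),cab2w(c,(-.105,.205,.20))[0]))
E
```

```text
[[-0.0004  1.      0.0044]
 [-0.      0.0044 -1.    ]
 [-1.     -0.0004  0.    ]]
(array([-0.,  0.,  0.]), array([   0. ,   18.4, -571.9]))
```

Emit:
servo_tool --commands '[[[0,0,0,0,4,-60,87],[0,0,0,0,8,-120,87],[0,0,0,0,12,-180,87],[0,0,0,0,18,-240,87],[0,0,0,0,18.4,-300,87]]]'

```text
time: 1.35
position: [0.4805, -0.0835, 0.2001]
tool_rot: [1.206, 1.211, -1.206]
ft_force: [1.6, 0.4, -0.1]
grip_width: 0.998
```

Emit:
servo_tool --commands '[[[0,0,0,0,0,-60,87],[0,0,0,0,0,-120,87],[0,0,0,0,0,-180,87],[0,0,0,0,0,-240,87],[0,0,0,0,0,-272,87]]]'

```text
time: 1.98
position: [0.4783, 0.1902, 0.2003]
tool_rot: [1.203, 1.214, -1.202]
ft_force: [0.5, 0.5, -0.3]
grip_width: 1.0
```

Emit:
servo_tool --commands '[[[0,0,0,45,0,0,87],[0,0,0,90,0,0,87],[0,0,0,130,0,0,87],[0,0,0,154,0,0,87],[0,0,0,154,0,0,60]]]'

```text
time: 2.6
position: [0.4773, 0.1856, 0.0443]
tool_rot: [1.203, 1.214, -1.21]
ft_force: [0.2, 0.4, 1.3]
grip_width: 0.954
```

Emit:
servo_tool --commands '[[[0,0,0,0,0,0,0],[0,0,0,0,0,0,0],[0,0,0,0,0,0,0],[0,0,0,0,0,0,0],[0,0,0,0,0,0,0]]]'

```text
time: 3.22
position: [0.4796, 0.1863, 0.0465]
tool_rot: [1.206, 1.211, -1.206]
ft_force: [-0.5, -0.3, -0.2]
grip_width: 0.403
```

```bash
python3 - <<'E'
from h import *
snap("side","s1",(140,220,340,370),4)
E
```

```text
(no output)
```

View pics/s1.png

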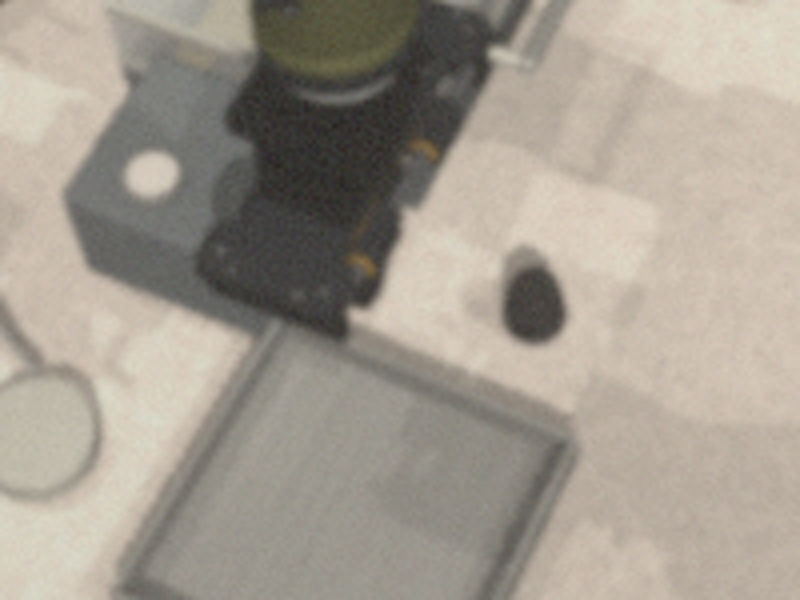

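The gripper hides the knob in this view. The opening is 35 mm and still closing on the 32 mm knob, so I'll finish closing and pull.

Emit:
servo_tool --commands '[[[0,0,0,0,0,0,0],[0,0,0,0,0,0,0],[0,0,0,0,0,0,0],[0,0,0,0,0,0,0]]]'

```text
time: 3.78
position: [0.4794, 0.1863, 0.0463]
tool_rot: [1.206, 1.211, -1.206]
ft_force: [-0.7, 0.5, -0.6]
grip_width: 0.012
```

Emit:
servo_tool --commands '[[[0,0,0,0,-6,0,0],[0,0,0,0,-14,0,0],[0,0,0,0,-22,0,0],[0,0,0,0,-29,0,0],[0,0,0,0,-33,0,0]]]'

```text
time: 4.4
position: [0.4459, 0.1861, 0.0464]
tool_rot: [1.205, 1.211, -1.206]
ft_force: [-0.8, 0.5, -0.4]
grip_width: 0.006
```

Emit:
servo_tool --commands '[[[0,0,0,0,0,0,0],[0,0,0,0,0,0,0]]]'

```text
time: 4.65
position: [0.4467, 0.1862, 0.0464]
tool_rot: [1.206, 1.211, -1.206]
ft_force: [0.7, 0.6, -0.4]
grip_width: 0.007
```

Emit:
servo_tool --commands '[[[0,0,0,-50,0,0,0],[0,0,0,-110,0,0,40],[0,0,0,-150,0,60,87],[0,0,0,-150,0,120,87],[0,0,0,-150,0,120,87]]]'

```text
time: 5.28
position: [0.4478, 0.061, 0.197]
tool_rot: [1.212, 1.205, -1.212]
ft_force: [-0.6, -0.5, 0.3]
grip_width: 0.376
```

```bash
python3 - <<'E'
from h import *
snap("side","s2",(140,220,340,370),4)
snap("top","t2",(165,150,265,225),4)
a=cv2.imread("pics/s2.png");b=cv2.imread("pics/t2.png");b=cv2.resize(b,(800,600))
cv2.imwrite("pics/st2.png",cv2.resize(np.hstack([a,b]),(800,300)))
E
```

```text
(no output)
```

View pics/st2.png

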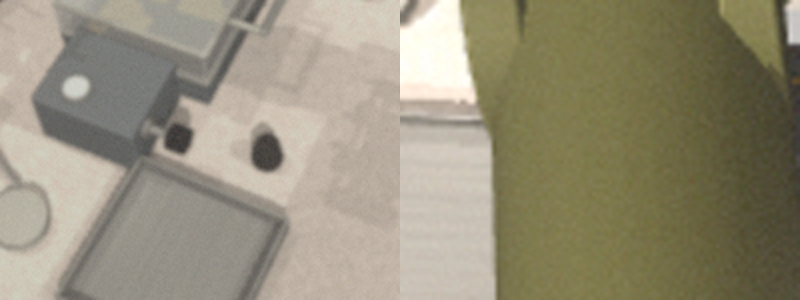

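```bash
python3 - <<'E'
from h import *
P=[(.4796,.1863,.0465),(.4796,.1863,.0655),(.4796,.1863,.1165),(.4806,.1879,.062),(.4796,.2813,.1165),(.4796,.0913,.1165),(.4421,.2813,.1165)]
print((proj("side",P)-[140,220])*4)
a=cv2.imread("pics/s2.png")[180:380,240:440]
cv2.imwrite("pics/z.png",cv2.resize(np.hstack([a,cv2.imread("pics/s1.png")[180:380,240:440]]),None,fx=2,fy=2))
print(ctrl.get_state()["position"])
E
```

```text
[[367.3188 282.3544]
 [365.086  265.1006]
 [358.7688 216.0737]
 [362.5934 270.003 ]
 [274.6938 364.5666]
 [434.5977  82.2526]
 [341.7671 391.9739]]
[0.4472 0.0653 0.1963]
```

View pics/z.png

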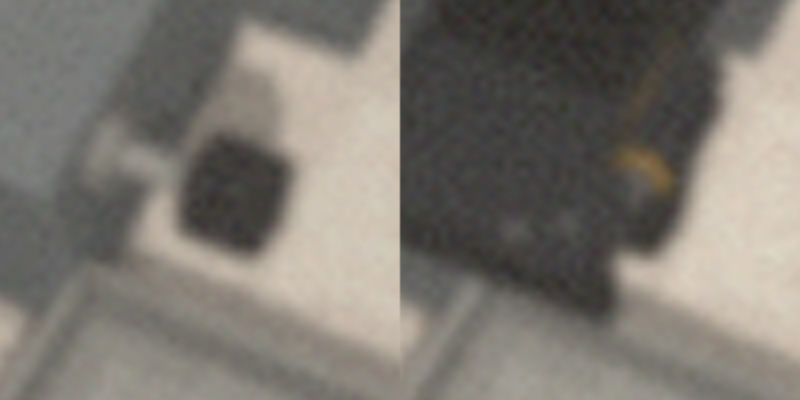

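```bash
python3 - <<'E'
from h import *
im=cv2.imread("pics/s2_raw.png");st=ctrl.get_state();p=st["position"];M=R.from_rotvec(st["tool_rot"]).as_matrix()
Q=[p,p-M[:,0]*.019,p-M[:,0]*.07]
uv=proj("side",Q);print(uv,st["grip_width"])
s=5;x,y=(uv[0]-[80,80]).astype(int);x=max(x,0);y=max(y,0)
a=cv2.convertScaleAbs(cv2.resize(im[y:y+120,x:x+160],None,fx=s,fy=s,interpolation=2),alpha=1.5)
for q in uv: cv2.drawMarker(a,tuple(((q-[x,y])*s).astype(int).tolist()),(0,0,255),0,16,1)
cv2.imwrite("pics/m.png",a)
E
```

```text
[[266.5163 214.0571]
 [266.4831 208.2574]
 [266.39   191.769 ]] 0.46530188738611444
```

View pics/m.png

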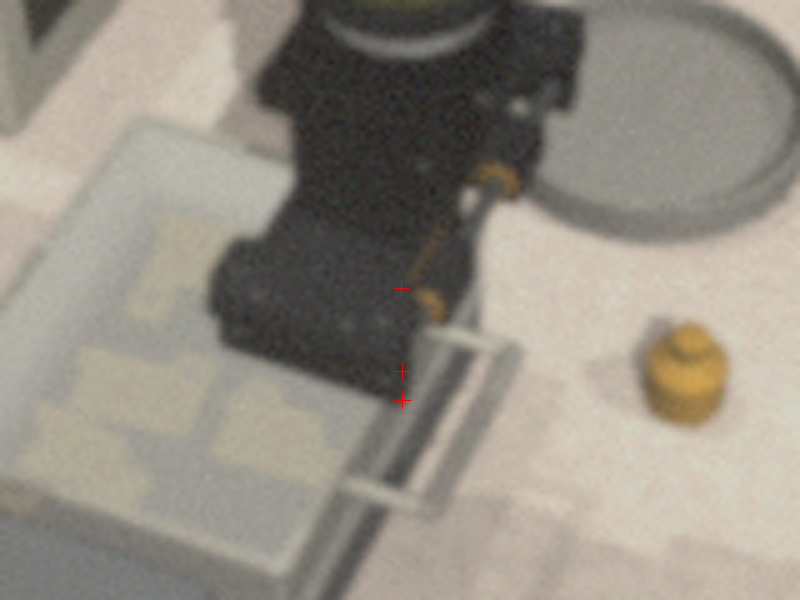

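The side crop shows the gripper at about (400,250), and the fingers aren't visible near the projected TCP at (403,400). To check the TCP height directly, I'll touch the round tray's floor gently with the fingers shut.

Emit:
servo_tool --commands '[[[0,0,0,0,5,60,0],[0,0,0,0,10,120,0],[0,0,0,0,15,180,0],[0,0,0,0,20,240,0],[0,0,0,0,22,300,0]]]'

```text
time: 6.0
position: [0.4717, -0.2333, 0.1959]
tool_rot: [1.204, 1.214, -1.203]
ft_force: [1.0, 0.7, 0.5]
grip_width: 0.074
```

Emit:
servo_tool --commands '[[[0,0,0,0,0,60,0],[0,0,0,0,0,96,0],[0,0,0,50,0,96,0],[0,0,0,100,0,96,0],[0,0,0,145,0,96,0]]]'

```text
time: 6.62
position: [0.472, -0.3272, 0.0489]
tool_rot: [1.205, 1.214, -1.203]
ft_force: [-0.1, 0.4, -1.1]
grip_width: 0.006
```

Emit:
servo_tool --commands '[[[0,0,0,5,0,0,0],[0,0,0,10,0,0,0],[0,0,0,15,0,0,0],[0,0,0,20,0,0,0],[0,0,0,25,0,0,0]]]'

```text
time: 7.25
position: [0.4713, -0.3301, 0.0269]
tool_rot: [1.206, 1.21, -1.206]
ft_force: [-0.1, -0.2, -0.1]
grip_width: 0.007
```

Emit:
servo_tool --commands '[[[0,0,0,5,0,0,0],[0,0,0,10,0,0,0],[0,0,0,14,0,0,0],[0,0,0,17,0,0,0],[0,0,0,19,0,0,0]]]'

```text
time: 7.88
position: [0.4708, -0.3297, 0.0071]
tool_rot: [1.206, 1.211, -1.206]
ft_force: [0.3, -0.4, -0.5]
grip_width: 0.001
```

```bash
python3 - <<'E'
from h import *
im=vision.get_image("side")[:,:,::-1];st=ctrl.get_state();p=st["position"];print(p,st["ft_force"])
uv=proj("side",[p,p+[0,0,.07]]);s=5;x,y=(uv[0]-[80,70]).astype(int)
a=cv2.convertScaleAbs(cv2.resize(im[y:y+120,x:x+160],None,fx=s,fy=s,interpolation=2),alpha=1.5)
for q in uv: cv2.drawMarker(a,tuple(((q-[x,y])*s).astype(int).tolist()),(0,0,255),0,16,1)
cv2.imwrite("pics/m2.png",a)
E
```

```text
[ 0.4707 -0.3296  0.007 ] [0.1497 0.0605 0.3394]
```

View pics/m2.png

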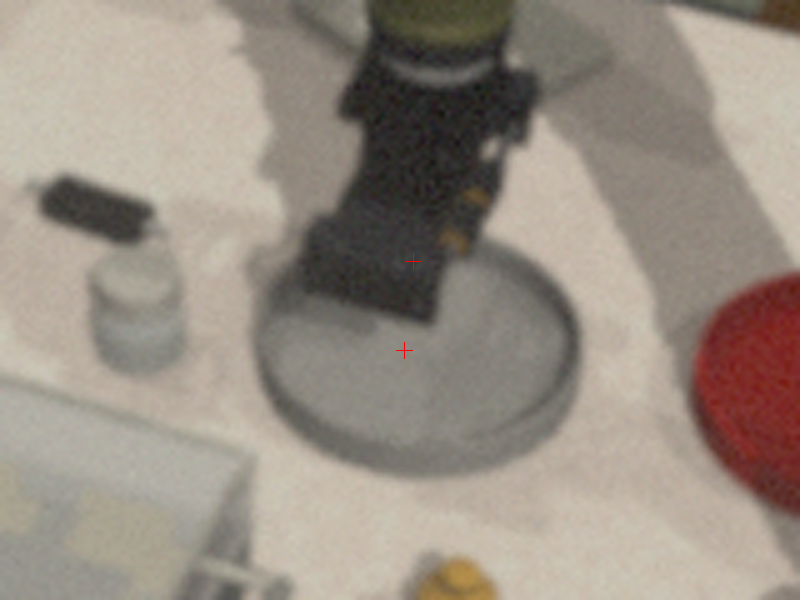

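No contact yet at a reading of 7 mm. In the picture the gripper's lower edge at (430,320) is well above the projected TCP at (403,350). I'll keep feeling downwards.

Emit:
servo_tool --commands '[[[0,0,0,3,0,0,0],[0,0,0,6,0,0,0],[0,0,0,9,0,0,0],[0,0,0,12,0,0,0],[0,0,0,15,0,0,0]]]'

```text
time: 8.55
position: [0.4708, -0.3297, -0.0079]
tool_rot: [1.206, 1.211, -1.206]
ft_force: [-0.3, -0.8, -0.2]
grip_width: 0.006
```

Emit:
servo_tool --commands '[[[0,0,0,3,0,0,0],[0,0,0,6,0,0,0],[0,0,0,9,0,0,0],[0,0,0,12,0,0,0],[0,0,0,15,0,0,0]]]'

```text
time: 9.18
position: [0.4708, -0.3297, -0.0228]
tool_rot: [1.206, 1.211, -1.206]
ft_force: [0.1, -0.3, 0.3]
grip_width: 0.002
```

Emit:
servo_tool --commands '[[[0,0,0,3,0,0,0],[0,0,0,6,0,0,0],[0,0,0,9,0,0,0],[0,0,0,12,0,0,0],[0,0,0,15,0,0,0]]]'

```text
time: 9.8
position: [0.4708, -0.3298, -0.0311]
tool_rot: [1.205, 1.213, -1.208]
ft_force: [-19.0, 11.9, 58.7]
grip_width: 0.003
```

```bash
python3 - <<'E'
from h import *
im=vision.get_image("side")[:,:,::-1];st=ctrl.get_state();p=st["position"];print(p,st["ft_force"],st["joint_positions"])
cv2.imwrite("pics/m3.png",cv2.convertScaleAbs(cv2.resize(im[60:180,250:410],None,fx=5,fy=5,interpolation=2),alpha=1.5))
print((proj("side",[p,(.4695,-.331,.005),(.4695,-.331,.0)])-[250,60])*5)
E
```

```text
[ 0.4709 -0.3298 -0.031 ] [-15.1591   9.9382  43.91  ] [ 0.7418  0.377  -0.2083  1.8515  0.0972  0.9243 -1.0775]
[[309.8038 531.0167]
 [317.006  487.109 ]
 [316.388  493.2256]]
```

View pics/m3.png

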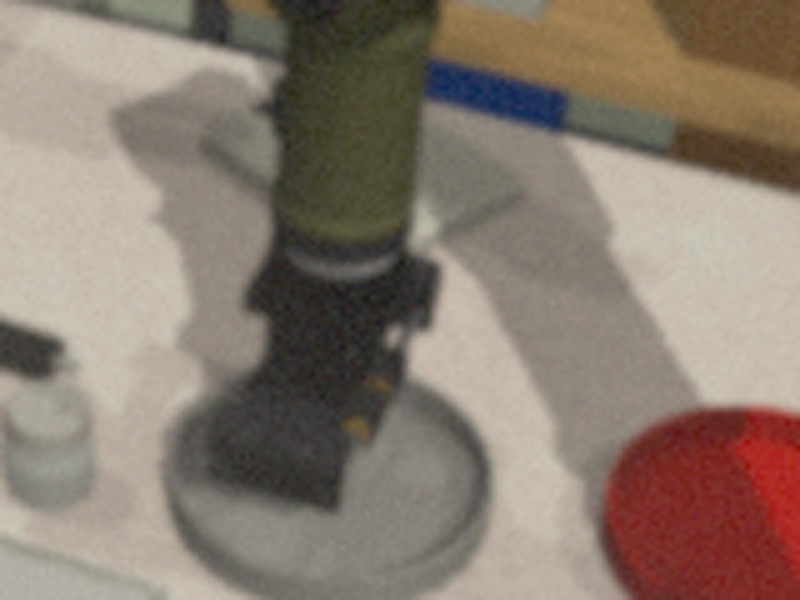

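```bash
python3 - <<'E'
from h import *
from scipy.optimize import least_squares
D=[((.4472,.0653,.1963),(405,395),(220,345),5,(186,134)),((.4796,.1863,.0465),(345,340),(205,290),4,(140,220)),
((.4709,-.3298,-.031),(335,505),(210,475),5,(250,60)),]
for D_ in (D,D[:1],D[1:2],D[2:]):
  def f(o):
    r=[]
    for p,n,fa,s,t in D_:
        P=[np.array(p)+o[:3]+[-.0375,.095,.07],np.array(p)+o[:3]+[.0375,.095,.07]]
        r.append(proj("side",P)-(np.array([n,fa])/s+t))
    return np.r_[np.ravel(r),(o[2]-.035)*200]
  r=least_squares(f,[0,0,0.]);print(r.x,r.fun)
  g=lambda o:f(np.r_[o,.035])
  r=least_squares(g,[0,0.]);print(r.x,r.fun)
E
```

```text
[-0.0009 -0.0092  0.0409] [-0.2175  2.5401 -0.7874 -0.0831  0.1127 -0.4017  0.9091 -1.6554  0.4705
  0.5726 -0.3697 -1.0931  1.1707]
[ 0.0011 -0.0129] [-0.4104  2.7553 -0.6543  0.2352  0.2624 -0.9275  1.3282 -2.0596  0.0492
  1.0277 -0.638  -0.6003  0.    ]
[ 0.002  -0.0171  0.0343] [ 0.0563  1.1886 -0.0582 -1.2484 -0.1347]
[ 0.0018 -0.0166] [ 0.0756  1.1943 -0.078  -1.2558  0.    ]
[ 0.0009 -0.0092  0.0353] [-0.4918  0.6006  0.5071 -0.5996  0.0554]
[ 0.001  -0.0094] [-0.4976  0.5984  0.5131 -0.597   0.    ]
[ 0.0009 -0.0145  0.0346] [ 0.3303  0.7875 -0.3352 -0.83   -0.0847]
[ 0.0007 -0.0141] [ 0.3365  0.7892 -0.3415 -0.832   0.    ]
```

The shut fingers met the tray floor (5 mm) at a reading of about -29 mm. The pictures agree: the real gripper sits about 34 mm higher than the reading, and perhaps 10 mm towards -y. I'll correct for that and go back to the knob.

Emit:
servo_tool --commands '[[[0,0,0,-50,0,0,0],[0,0,0,-110,0,0,0],[0,0,0,-170,0,0,87],[0,0,0,-208,0,-50,87],[0,0,0,-208,0,-110,87]]]'

```text
time: 10.48
position: [0.4727, -0.2204, 0.1744]
tool_rot: [1.209, 1.202, -1.204]
ft_force: [0.4, 1.9, -1.1]
grip_width: 0.257
```

Emit:
servo_tool --commands '[[[0,0,0,0,2,-60,87],[0,0,0,0,4,-120,87],[0,0,0,0,6,-180,87],[0,0,0,0,8,-240,87],[0,0,0,0,10,-300,87]]]'

```text
time: 11.1
position: [0.4789, 0.0821, 0.1706]
tool_rot: [1.206, 1.21, -1.205]
ft_force: [0.7, 0.1, -0.4]
grip_width: 0.836
```

Emit:
servo_tool --commands '[[[0,0,0,0,0,-60,87],[0,0,0,0,0,-114,87],[0,0,0,50,0,-114,87],[0,0,0,100,0,-114,87],[0,0,0,120,0,-114,87]]]'

```text
time: 11.72
position: [0.4761, 0.1936, 0.0472]
tool_rot: [1.202, 1.214, -1.209]
ft_force: [0.2, 0.2, 1.4]
grip_width: 1.002
```

Emit:
servo_tool --commands '[[[0,0,0,12,2,0,87],[0,0,0,24,2,0,87],[0,0,0,36,2,0,87],[0,0,0,36,2,0,87],[0,0,0,36,2,0,0]]]'

```text
time: 12.35
position: [0.4809, 0.1945, 0.0148]
tool_rot: [1.206, 1.211, -1.205]
ft_force: [0.9, -0.3, -0.0]
grip_width: 0.951
```

Emit:
servo_tool --commands '[[[0,0,0,0,0,0,0],[0,0,0,0,0,0,0],[0,0,0,0,0,0,0],[0,0,0,0,0,0,0],[0,0,0,0,0,0,0]]]'

```text
time: 12.98
position: [0.4804, 0.1943, 0.0143]
tool_rot: [1.206, 1.211, -1.206]
ft_force: [0.2, -0.5, -0.2]
grip_width: 0.399
```

Emit:
servo_tool --commands '[[[0,0,0,0,0,0,0],[0,0,0,0,0,0,0],[0,0,0,0,0,0,0],[0,0,0,0,0,0,0],[0,0,0,0,0,0,0]]]'

```text
time: 13.6
position: [0.4804, 0.193, 0.0142]
tool_rot: [1.205, 1.21, -1.208]
ft_force: [-0.4, -5.1, 2.3]
grip_width: 0.356
```

The knob is gripped (31 mm). Pulling now.

Emit:
servo_tool --commands '[[[0,0,0,0,-6,0,0],[0,0,0,0,-13,0,0],[0,0,0,0,-20,0,0],[0,0,0,0,-27,0,0],[0,0,0,0,-32,0,0]]]'

```text
time: 14.22
position: [0.4504, 0.1929, 0.0144]
tool_rot: [1.207, 1.207, -1.204]
ft_force: [11.9, -5.6, -9.3]
grip_width: 0.359
```

Emit:
servo_tool --commands '[[[0,0,0,0,-2,0,0],[0,0,0,0,-2,0,0]]]'

```text
time: 14.48
position: [0.4506, 0.1929, 0.0144]
tool_rot: [1.21, 1.206, -1.201]
ft_force: [11.5, -4.5, -8.9]
grip_width: 0.36
```

Emit:
servo_tool --commands '[[[0,0,0,0,2,0,60],[0,0,0,0,2,0,87],[0,0,0,0,2,0,87],[0,0,0,0,2,0,87],[0,0,0,0,2,0,87]]]'

```text
time: 15.1
position: [0.4483, 0.1944, 0.0143]
tool_rot: [1.206, 1.212, -1.206]
ft_force: [-0.1, -0.1, -1.1]
grip_width: 0.841
```

Emit:
servo_tool --commands '[[[0,0,0,-40,0,0,87],[0,0,0,-100,0,0,87],[0,0,0,-150,0,0,87],[0,0,0,-190,0,40,87],[0,0,0,-190,0,100,87]]]'

```text
time: 15.72
position: [0.4512, 0.0955, 0.2082]
tool_rot: [1.207, 1.208, -1.196]
ft_force: [0.7, -1.0, -0.6]
grip_width: 0.996
```

```bash
python3 - <<'E'
from h import *
snap("side","s4",(180,245,280,320),8)
c=np.load("cab.npy")
print(R.from_rotvec(ctrl.get_state()["tool_rot"]).as_matrix())
print((proj("side",cab2w(c,[(-.105,.205,.062),(-.135,.205,.062)]))-[180,245])*8)
print(row(down(c[2]),cab2w(c,(-.142,0,.2))[0]))
E
```

```text
[[ 0.0031  1.     -0.0038]
 [-0.0058 -0.0038 -1.    ]
 [-1.      0.0031  0.0058]]
[[405.2715 339.9391]
 [503.9259 377.6357]]
(array([89.5,  0.1, -0.4]), array([  6.5,  -5.3, 101.2]))
```

View pics/s4.png

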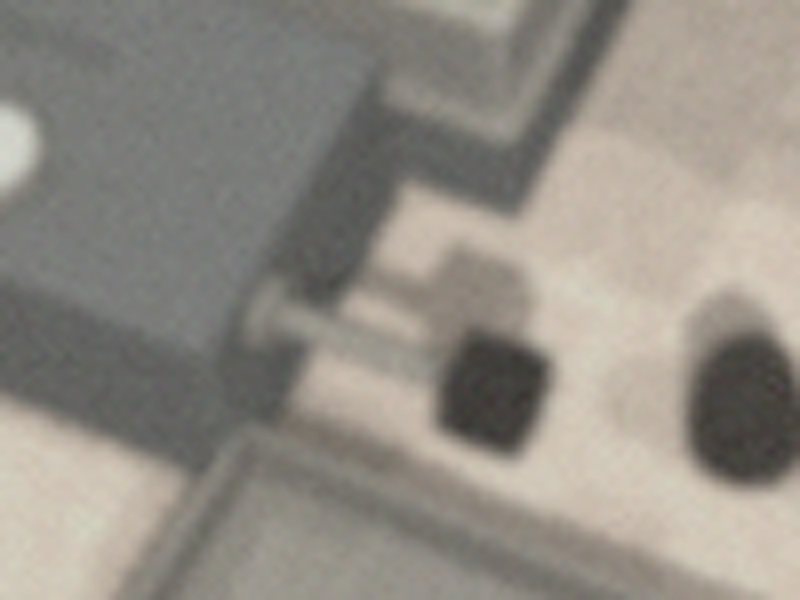

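The knob is fully out: it sits at (494,392) in the crop, 30 mm out, and the pull ended against its stop. Now I'll turn the jaws to x over the hood bar.

Emit:
servo_tool --commands '[[[10,0,0,0,0,20,87],[20,0,0,0,0,40,87],[30,0,0,0,-2,60,87],[40,0,0,0,-4,80,70],[50,0,0,0,-5,97,38]]]'

```text
time: 16.4
position: [0.444, -0.0034, 0.2041]
tool_rot: [1.817, 0.66, -1.818]
ft_force: [0.3, 0.5, -0.7]
grip_width: 0.854
```

Emit:
servo_tool --commands '[[[10,0,0,0,0,0,38],[20,0,0,0,0,0,38],[30,0,0,0,0,0,38],[39.5,0,0,0,0,0,38],[39.5,0,0,0,0,0,38]]]'

```text
time: 17.02
position: [0.4482, -0.0203, 0.2037]
tool_rot: [2.167, 0.178, -2.152]
ft_force: [-0.3, 0.3, 1.1]
grip_width: 0.444
```

```bash
python3 - <<'E'
from h import *
c=np.load("cab.npy");s=ctrl.get_state()
print(R.from_rotvec(s["tool_rot"]).as_matrix(),s["joint_positions"],s["position"],s["grip_width"])
print(row(down(c[2]),cab2w(c,(-.142,0,.2))[0]), cab2w(c,(-.142,0,.089)))
E
```

```text
[[ 0.0052  0.1405 -0.9901]
 [ 0.0241 -0.9898 -0.1404]
 [-0.9997 -0.0231 -0.0086]] [ 1.4469 -0.2956 -1.2051  1.8655 -0.305   1.394  -2.6881] [ 0.4482 -0.0203  0.2037] 0.4442839340503573
(array([ 7.8, -0.4,  1.4]), array([ 3.7, -3.4,  3.2])) [[ 0.4445 -0.0173  0.089 ]]
```

Joint 7 is near its limit on this side, so I'll turn half way round the other way.

Emit:
servo_tool --commands '[[[-10,0,0,0,0,0,38],[-20,0,0,0,0,0,38],[-30,0,0,0,0,0,38],[-40,0,0,0,0,0,38],[-50,0,0,0,0,0,38]]]'

```text
time: 17.65
position: [0.4477, -0.0219, 0.2039]
tool_rot: [1.624, 0.916, -1.592]
ft_force: [-0.0, -0.6, 0.1]
grip_width: 0.439
```

Emit:
servo_tool --commands '[[[-10,0,0,0,0,0,38],[-20,0,0,0,0,0,38],[-30,0,0,0,0,0,38],[-40,0,0,0,0,0,38],[-50,0,0,0,0,0,38]]]'

```text
time: 18.27
position: [0.4477, -0.0218, 0.2039]
tool_rot: [0.99, 1.354, -0.951]
ft_force: [0.1, -0.3, 0.0]
grip_width: 0.438
```

Emit:
servo_tool --commands '[[[-10,0,0,0,0,0,38],[-20,0,0,0,0,0,38],[-30,0,0,0,0,0,38],[-40,0,0,0,0,0,38],[-50,0,0,0,0,0,38]]]'

```text
time: 18.9
position: [0.4477, -0.0218, 0.2039]
tool_rot: [0.316, 1.549, -0.275]
ft_force: [0.4, -0.1, -0.0]
grip_width: 0.435
```

Emit:
servo_tool --commands '[[[-10,0,0,0,0,0,38],[-20,0,0,0,0,0,38],[-20,0,0,0,0,0,38]]]'

```text
time: 19.27
position: [0.4477, -0.0218, 0.2039]
tool_rot: [0.047, 1.565, -0.008]
ft_force: [-0.1, 0.7, -0.5]
grip_width: 0.435
```

```bash
python3 - <<'E'
from h import *
c=np.load("cab.npy");s=ctrl.get_state()
print(R.from_rotvec(s["tool_rot"]).as_matrix(),s["joint_positions"],s["position"],s["grip_width"])
print(row(down(c[2]),cab2w(c,(-.142,0,.2))[0]))
E
```

```text
[[ 0.0057  0.0352  0.9994]
 [ 0.0252  0.9991 -0.0353]
 [-0.9997  0.0254  0.0048]] [ 0.9336 -0.1405 -0.8314  1.8733 -0.1322  1.3621  0.099 ] [ 0.4477 -0.0218  0.2039] 0.4346732078063931
(array([-2.3,  0.3, -1.4]), array([ 4. ,  4.3, -3.3]))
```

Emit:
servo_tool --commands '[[[-2.3,0.3,-1.4,10,4,-4,38],[-2.3,0.3,-1.4,60,4,-4,38],[-2.3,0.3,-1.4,110,4,-4,38],[-2.3,0.3,-1.4,135,4,-4,38],[-2.3,0.3,-1.4,135,4,-4,38]]]'

```text
time: 19.9
position: [0.4425, -0.0135, 0.0673]
tool_rot: [-0.004, 1.575, 0.007]
ft_force: [0.3, 0.0, 0.9]
grip_width: 0.437
```

Emit:
servo_tool --commands '[[[0,0,0,10,0,0,38],[0,0,0,20,0,0,38],[0,0,0,30,0,0,38],[0,0,0,34,0,0,38],[0,0,0,34,0,0,0]]]'

```text
time: 20.52
position: [0.4446, -0.0145, 0.035]
tool_rot: [-0.004, 1.571, 0.006]
ft_force: [0.9, -0.2, 0.1]
grip_width: 0.389
```

Emit:
servo_tool --commands '[[[0,0,0,0,0,0,0],[0,0,0,0,0,0,0],[0,0,0,0,0,0,0],[0,0,0,0,0,0,0],[0,0,0,0,0,0,0]]]'

```text
time: 21.15
position: [0.4466, -0.0146, 0.0356]
tool_rot: [-0.004, 1.566, 0.006]
ft_force: [5.0, -0.5, -4.4]
grip_width: 0.127
```

```bash
python3 - <<'E'
from h import *
c=np.load("cab.npy");s=ctrl.get_state()
print(R.from_rotvec(s["tool_rot"]).as_matrix(),s["joint_positions"],s["position"],s["grip_width"],s["ft_force"])
E
```

```text
[[ 0.0044 -0.0064  1.    ]
 [ 0.0008  1.      0.0064]
 [-1.      0.0008  0.0044]] [ 0.881   0.0821 -0.923   2.0871  0.0769  1.0019 -0.0752] [ 0.4466 -0.0146  0.0356] 0.12701446080635806 [ 4.9974 -0.5346 -4.4424]
```

The bar is gripped at 11 mm. Now I'll lift along the hood's arc.

Emit:
servo_tool --commands '[[[0,0,0,-18,0,4,0],[0,0,0,-36,0,9,0],[0,0,0,-53,0,16,0],[0,0,0,-69.5,0,24,0],[0,0,0,-85.5,0,33,0]]]'

```text
time: 21.78
position: [0.4782, -0.0145, 0.1206]
tool_rot: [-0.004, 1.569, 0.006]
ft_force: [5.3, 0.4, -8.7]
grip_width: 0.124
```

Emit:
servo_tool --commands '[[[0,0,0,-15,0,10.5,0],[0,0,0,-30,0,22,0],[0,0,0,-43,0,34.5,0],[0,0,0,-56,0,48,0],[0,0,0,-67.5,0,62.5,0]]]'

```text
time: 22.4
position: [0.5361, -0.0142, 0.1881]
tool_rot: [-0.005, 1.58, 0.005]
ft_force: [-10.7, 0.4, 7.4]
grip_width: 0.124
```

Emit:
servo_tool --commands '[[[0,0,0,-10.5,0,15.5,0],[0,0,0,-19.5,0,31,0],[0,0,0,-27.5,0,48,0],[0,0,0,-34.5,0,65,0],[0,0,0,-40,0,82.5,0]]]'

```text
time: 23.02
position: [0.622, -0.0138, 0.2294]
tool_rot: [-0.005, 1.573, 0.005]
ft_force: [-2.9, 0.7, 6.2]
grip_width: 0.127
```

Emit:
servo_tool --commands '[[[0,0,0,-4,0,18,0],[0,0,0,-7,0,36,0],[0,0,0,-8.5,0,54.5,0],[0,0,0,-8,0,73,0],[0,0,0,-7,0,91.5,0]]]'

```text
time: 23.65
position: [0.7142, -0.0132, 0.235]
tool_rot: [-0.004, 1.572, 0.005]
ft_force: [-0.6, -0.4, -0.3]
grip_width: 0.127
```

Emit:
servo_tool --commands '[[[0,0,0,0,0,0,50],[0,0,0,0,0,0,50],[0,0,0,-20,0,0,60],[0,0,0,-50,0,0,60],[0,0,0,-70,0,0,60]]]'

```text
time: 24.28
position: [0.7137, -0.0128, 0.3091]
tool_rot: [-0.004, 1.568, 0.006]
ft_force: [0.9, 0.7, -0.4]
grip_width: 0.61
```

Emit:
servo_tool --commands '[[[0,0,0,0,0,-30,60],[0,0,0,0,0,-80,60],[0,0,0,0,0,-130,60],[0,0,0,0,30,-180,60],[0,0,0,0,60,-230,60]]]'

```text
time: 24.9
position: [0.4819, 0.0468, 0.3064]
tool_rot: [-0.005, 1.57, 0.005]
ft_force: [-1.2, -0.8, 1.7]
grip_width: 0.687
```

Emit:
servo_tool --commands '[[[10,0,0,0,60,0,60],[20,0,0,0,120,0,60],[30,0,0,0,180,0,60],[40,0,0,0,240,0,60],[50,0,0,0,280,0,60]]]'

```text
time: 25.52
position: [0.4831, 0.284, 0.308]
tool_rot: [0.556, 1.496, -0.556]
ft_force: [0.9, -0.9, 0.2]
grip_width: 0.686
```

```bash
python3 - <<'E'
from h import *
snap("top","t5",(180,80,350,207),4.7)
s=ctrl.get_state();print(s["joint_positions"],R.from_rotvec(s["tool_rot"]).as_matrix())
E
```

```text
[ 0.3883  0.2572 -1.1789  1.4446  0.2336  1.5917 -1.479 ] [[ 0.0006  0.6491  0.7607]
 [ 0.0059  0.7607 -0.6491]
 [-1.      0.0048 -0.0034]]
```

View pics/t5.png

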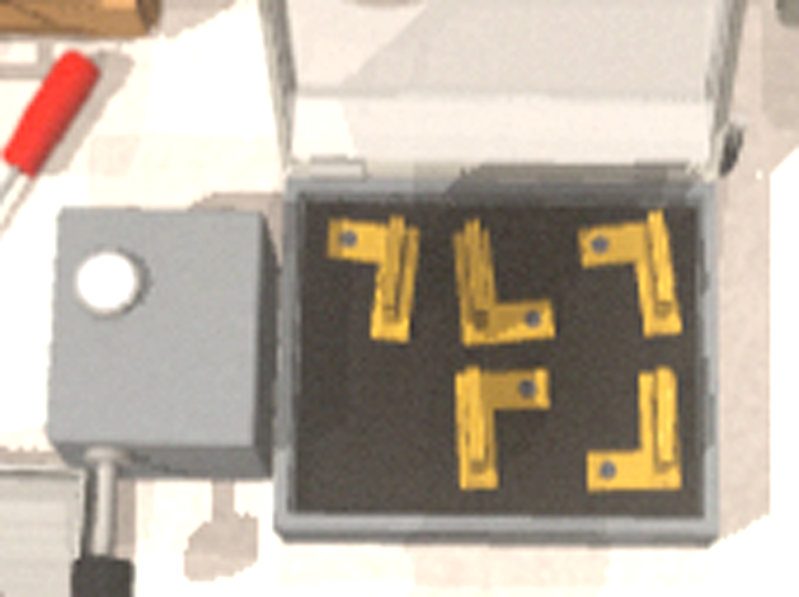

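The hood is open and all five brackets are in plain view. In the crop the fins are at about (400,270), (475,275), (660,270), (475,425) and (660,425). I'll fit their poses next.

```bash
cat > fit.py <<'E'
from h import *
from scipy.optimize import minimize
def model(hand,z0=.03):
    s=1 if hand=="L" else -1
    a=np.array([(-.032,-.025),(.032,-.025),(.032,-.005),(-.032,-.005)]);b=np.array([(.012,-.025),(.032,-.025),(.032,.025),(.012,.025)])
    f=np.array([(-.025,-.019),(.025,-.019),(.025,-.011),(-.025,-.011)])
    out=[]
    for q,h0,h1 in((a,0,.006),(b,0,.006),(f,.006,.04)):
        q=q*[1,s];out.append(np.vstack([np.c_[q,np.full(4,z0+h0)],np.c_[q,np.full(4,z0+h1)]]))
    return out
def sil(n,pose,hand,box,S=6,z0=.03):
    x,y,X,Y=box;m=np.zeros(((Y-y)*S,(X-x)*S),np.uint8)
    for P in model(hand,z0):
        uv=(proj(n,cab2w(pose,P))+.5-[x,y])*S
        cv2.fillConvexPoly(m,cv2.convexHull(np.round(uv).astype(np.int32)),1)
    return cv2.resize(m.astype(np.float32),(X-x,Y-y),interpolation=cv2.INTER_AREA)
def mask(im):
    h=cv2.cvtColor(im,cv2.COLOR_BGR2HSV);return ((h[...,0]>14)&(h[...,0]<36)&(h[...,1]>110)&(h[...,2]>50)).astype(np.uint8)
def brackets(im,z0=.03,roi=None,n="top"):
    m=mask(im)
    if roi: 
        k=np.zeros_like(m);x,y,X,Y=roi;k[y:Y,x:X]=1;m*=k
    N,lab,st,cen=cv2.connectedComponentsWithStats(cv2.morphologyEx(m,cv2.MORPH_CLOSE,np.ones((2,2))))
    res=[]
    for i in range(1,N):
        if st[i,4]<120: continue
        x,y,w,h,_=st[i];box=(x-8,y-8,x+w+8,y+h+8);t=(lab==i)[box[1]:box[3],box[0]:box[2]].astype(np.float32)
        p=unproj(n,cen[i],z0+.01)[0];best=None
        for hand in "LR":
            for a in np.arange(0,6.28,np.pi/4):
                f=lambda q:np.abs(sil(n,(q[0]/1e3,q[1]/1e3,q[2]/50),hand,box,z0=z0)-t).sum()
                r=minimize(f,(p[0]*1e3,p[1]*1e3,a*50),method="Nelder-Mead",options=dict(initial_simplex=np.array([(p[0]*1e3,p[1]*1e3,a*50)]*4)+np.vstack([np.zeros(3),np.eye(3)*[8,8,10]]),maxiter=60))
                if best is None or r.fun<best[0]: best=(r.fun,hand,r.x/[1e3,1e3,50])
        fun,hand,q=best;s=-.015 if hand=="L" else .015
        fin=cab2w(q,(0,s,0))[0]
        res.append((hand,q,fin[:2],fun/t.sum()))
        print(hand,"pose",q,"fin",fin[:2],"err",round(fun/t.sum(),3),"px",cen[i].round(0))
    return res
E
python3 - <<'E'
from fit import *
brackets(cv2.imread("pics/t5_raw.png"),roi=(235,115,335,195))
v=np.array([4.7,4.7]);print(unproj("top",np.array([(288,185),(718,185),(278,525),(718,528)])/4.7+[180,80],.042))
E
```

```text
Traceback (most recent call last):
  File "fit.py", line 32, in brackets
    r=minimize(f,(p[0]*1e3,p[1]*1e3,a*50),method="Nelder-Mead",options=dict(initial_simplex=np.array([(p[0]*1e3,p[1]*1e3,a*50)]*4)+np.vstack([np.zeros(3),np.eye(3)*[8,8,10]]),maxiter=60))
  File "fit.py", line 31, in <lambda>
    f=lambda q:np.abs(sil(n,(q[0]/1e3,q[1]/1e3,q[2]/50),hand,box,z0=z0)-t).sum()
                      ~~~^^^^^^^^^^^^^^^^^^^^^^^^^^^^^^^^^^^^^^^^^^^^^^
  File "fit.py", line 14, in sil
    uv=(proj(n,cab2w(pose,P))+.5-[x,y])*S
        ~~~~^^^^^^^^^^^^^^^^^
  File "h.py", line 9, in proj
    k,d,T=K(n);W=np.linalg.inv(T)
          ~^^^
  File "h.py", line 6, in K
    i=vision.camera_info(n);f=210/np.tan(np.radians(i["fov_y"])/2)
ValueError: time passes only in moves, steps and waits
```

```bash
sed -i 's/^import numpy as np,cv2/import numpy as np,cv2,functools/; s/^def K(n)/@functools.cache\ndef K(n)/' h.py
python3 - <<'E'
from fit import *
brackets(cv2.imread("pics/t5_raw.png"),roi=(235,115,335,195))
print(unproj("top",np.array([(288,185),(718,185),(278,525),(718,528)])/4.7+[180,80],.042))
E
```

```text
L pose [ 0.628   0.0557 -0.0966] fin [0.6265 0.0408] err 0.111 px [262. 138.]
L pose [ 0.6269 -0.0189  3.2624] fin [ 0.6251 -0.004 ] err 0.112 px [285. 144.]
L pose [ 0.6309 -0.0884  0.137 ] fin [ 0.633  -0.1032] err 0.107 px [317. 137.]
R pose [ 0.5447 -0.0205  6.3592] fin [ 0.5436 -0.0055] err 0.104 px [285. 169.]
R pose [ 0.5449 -0.0904  3.1828] fin [ 0.5455 -0.1054] err 0.096 px [318. 175.]
[[ 0.6805  0.1022  0.042 ]
 [ 0.6854 -0.1357  0.042 ]
 [ 0.4879  0.1005  0.042 ]
 [ 0.4906 -0.135   0.042 ]]
```

```bash
cat > go.py <<'E'
from h import *
import sys
# go.py x y yaw z : row to hover over camera-frame fin (adds reading offset)
x,y,a,z=map(float,sys.argv[1:5])
s=ctrl.get_state();print(s["position"],s["grip_width"],s["joint_positions"])
print(*row(down(a+np.pi/2),(x+.003,y+.004,z)))
E
python3 go.py .6265 .0408 -.0966 .112
```

```text
[0.4792 0.2933 0.3076] 0.692207419334157 [ 0.3883  0.2572 -1.1789  1.4446  0.2336  1.5917 -1.479 ]
[55.1 -0.3 -0.2] [194.2 -92.5 276.3]
```

Emit:
servo_tool --commands '[[[10,0,0,0,-18,55,40],[20,0,0,0,-37,110,40],[30,0,0,0,-55,165,30],[40,0,0,0,-74,220,30],[50,0,0,30,-92,276,30]]]'

```text
time: 26.2
position: [0.6341, 0.0356, 0.2816]
tool_rot: [1.221, 1.199, -1.213]
ft_force: [0.6, 0.6, 0.8]
grip_width: 0.35
```

Emit:
servo_tool --commands '[[[5,0,0,50,0,0,30],[5,0,0,100,0,0,30],[5,0,0,140,0,0,30],[5,0,0,164,0,0,30],[5,0,0,164,0,0,30]]]'

```text
time: 26.82
position: [0.631, 0.0366, 0.1133]
tool_rot: [1.276, 1.166, -1.279]
ft_force: [1.0, -1.1, -0.2]
grip_width: 0.343
```

```bash
python3 go.py .6265 .0408 -.0966 .012
```

```text
[0.631  0.0366 0.1133] 0.3433681013367149 [ 0.546   0.4545 -0.8409  1.5663  0.3478  1.2804 -2.0097]
[0.2 0.  0.2] [101.3  -2.   -8. ]
```

Emit:
servo_tool --commands '[[[0,0,0,20,-2,-8,30],[0,0,0,50,-2,-8,30],[0,0,0,80,-2,-8,30],[0,0,0,101,-2,-8,30],[0,0,0,101,-2,-8,30]]]'

```text
time: 27.45
position: [0.6302, 0.0456, 0.0115]
tool_rot: [1.277, 1.166, -1.279]
ft_force: [-0.1, -0.6, -0.1]
grip_width: 0.347
```

Emit:
servo_tool --commands '[[[0,0,0,0,0,0,0],[0,0,0,0,0,0,0],[0,0,0,0,0,0,0],[0,0,0,0,0,0,0],[0,0,0,0,0,0,0]]]'

```text
time: 28.08
position: [0.6319, 0.0456, 0.0136]
tool_rot: [1.279, 1.163, -1.276]
ft_force: [-0.7, -0.2, 4.9]
grip_width: 0.092
```

Emit:
servo_tool --commands '[[[0,0,0,-10,0,0,0],[0,0,0,-40,0,0,0],[0,0,0,-70,0,0,0],[0,0,0,-100,0,0,0],[0,0,0,-100,0,0,0]]]'

```text
time: 28.7
position: [0.6327, 0.0458, 0.1151]
tool_rot: [1.281, 1.161, -1.274]
ft_force: [0.3, 1.0, -2.2]
grip_width: 0.095
```

```bash
python3 go.py .5065 -.346 0 .112; python3 - <<'E'
from h import *
V=.7
im=vision.get_image("top")[:,:,::-1];cv2.imwrite("pics/t6_raw.png",im)
g=cv2.imread("pics/top0.png")
print(unproj("top",np.array([(531,293),(639,293),(585,240),(585,348)])*V,.028))
E
```

```text
[0.6327 0.0458 0.1151] 0.09530161302563228 [ 0.5354  0.4528 -0.845   1.5658  0.3494  1.2763 -2.0248]
[-5.4 -0.1 -0.3] [  2.3 -86.4 397.6]
[[ 0.4623 -0.2353  0.028 ]
 [ 0.4657 -0.4269  0.028 ]
 [ 0.5617 -0.335   0.028 ]
 [ 0.3662 -0.3273  0.028 ]]
```

Emit:
servo_tool --commands '[[[-1,0,0,0,-13,57,0],[-2,0,0,0,-26,114,0],[-3,0,0,0,-40,171,0],[-4,0,0,0,-53,228,0],[-5.4,0,0,0,-66,285,0]]]'

```text
time: 29.38
position: [0.5366, -0.2338, 0.1106]
tool_rot: [1.209, 1.213, -1.209]
ft_force: [1.0, -0.8, -1.9]
grip_width: 0.089
```

Emit:
servo_tool --commands '[[[0,0,0,0,-12,55,0],[0,0,0,0,-20,100,0],[0,0,0,0,-20,111,0],[0,0,0,30,-20,111,0],[0,0,0,60,-20,111,0]]]'

```text
time: 30.0
position: [0.5185, -0.3419, 0.0503]
tool_rot: [1.21, 1.212, -1.208]
ft_force: [-0.2, -0.7, -2.2]
grip_width: 0.087
```

```bash
python3 go.py .501 -.346 0 -.013
```

```text
[ 0.5185 -0.3419  0.0503] 0.08742447619639199 [ 1.1166  0.4591 -0.7268  1.6607  0.3265  1.1495 -1.2638]
[ 0.1 -0.1  0. ] [ 63.4 -14.5   0.2]
```

Emit:
servo_tool --commands '[[[0,0,0,15,-14,0,0],[0,0,0,35,-14,0,0],[0,0,0,50,-14,0,0],[0,0,0,57,-14,0,0],[0,0,0,61,-14,0,0]]]'

```text
time: 30.62
position: [0.5056, -0.343, -0.0088]
tool_rot: [1.209, 1.21, -1.207]
ft_force: [0.7, -0.6, -1.3]
grip_width: 0.092
```

Emit:
servo_tool --commands '[[[0,0,0,0.5,0,0,0],[0,0,0,0.5,0,0,30],[0,0,0,0.5,0,0,30],[0,0,0,0.5,0,0,30],[0,0,0,0.5,0,0,30]]]'

```text
time: 31.25
position: [0.5051, -0.3433, -0.0089]
tool_rot: [1.209, 1.209, -1.208]
ft_force: [0.9, -1.2, 0.1]
grip_width: 0.336
```

Emit:
servo_tool --commands '[[[0,0,0,-20,0,0,30],[0,0,0,-60,0,0,30],[0,0,0,-120,0,0,30],[0,0,0,-125,0,0,30],[0,0,0,-125,0,-50,30]]]'

```text
time: 31.88
position: [0.5049, -0.2977, 0.1177]
tool_rot: [1.214, 1.202, -1.213]
ft_force: [0.3, 1.1, -0.7]
grip_width: 0.344
```

```bash
python3 go.py .633 -.1032 .137 .112;  python3 - <<'E'
from fit import *
im=vision.get_image("top")[:,:,::-1].copy();cv2.imwrite("pics/t7_raw.png",im)
brackets(im,roi=(235,115,335,195));print("tray");brackets(im,z0=.005,roi=(365,160,450,250))
E
```

```text
[ 0.5049 -0.2977  0.1177] 0.34420078303925616 [ 1.1458  0.3178 -0.7839  1.6862  0.2373  1.2316 -1.2694]
[-8.2  0.2 -0.2] [   5.7  129.8 -199.4]
L pose [ 0.6309 -0.0883  0.1366] fin [ 0.6329 -0.1032] err 0.104 px [317. 137.]
L pose [ 0.6269 -0.0189  3.2787] fin [ 0.6248 -0.004 ] err 0.118 px [285. 144.]
R pose [ 0.5447 -0.0203  6.3519] fin [ 0.5437 -0.0054] err 0.109 px [285. 169.]
R pose [ 0.5449 -0.0904  3.1845] fin [ 0.5455 -0.1054] err 0.095 px [318. 175.]
tray
L pose [ 0.4962 -0.3332 -0.0273] fin [ 0.4958 -0.3482] err 0.399 px [412. 193.]
```

Bracket 1 is placed. Next is bracket 3 (left-hand).

Emit:
servo_tool --commands '[[[-2,0,0,0,30,-47,30],[-4,0,0,0,60,-93,30],[-6,0,0,0,90,-140,30],[-8.2,0,0,5,130,-199,30],[-8.2,0,0,6,130,-199,30]]]'

```text
time: 32.55
position: [0.6363, -0.0865, 0.1106]
tool_rot: [1.1, 1.28, -1.092]
ft_force: [-0.3, 0.3, 0.3]
grip_width: 0.344
```

```bash
python3 go.py .633 -.1032 .137 .012
```

```text
[ 0.6363 -0.0865  0.1106] 0.3443798802916002 [ 0.741   0.4816 -0.8535  1.5461  0.3676  1.2821 -1.5783]
[ 0.9 -0.3 -0.1] [98.5 -2.4 12.9]
```

Emit:
servo_tool --commands '[[[0.9,0,0,20,-2,13,30],[0.9,0,0,50,-2,13,30],[0.9,0,0,58,-2,13,30],[0.9,0,0,58,-2,13,30]]]'

```text
time: 33.05
position: [0.6336, -0.1094, 0.0513]
tool_rot: [1.116, 1.267, -1.117]
ft_force: [0.4, -0.1, 0.9]
grip_width: 0.347
```

```bash
python3 go.py .633 -.1032 .137 .012
```

```text
[ 0.6336 -0.1094  0.0513] 0.3472608200033807 [ 0.746   0.5336 -0.8146  1.6006  0.4099  1.1882 -1.6005]
[-0.7 -0.   0.1] [39.3  3.7 -9.8]
```

Emit:
servo_tool --commands '[[[-0.7,0,0,0,3.5,-10,30],[-0.7,0,0,12,3.5,-10,30],[-0.7,0,0,26,3.5,-10,30],[-0.7,0,0,39,3.5,-10,30],[-0.7,0,0,39,3.5,-10,30]]]'

```text
time: 33.67
position: [0.6355, -0.097, 0.0112]
tool_rot: [1.105, 1.275, -1.106]
ft_force: [-0.5, 0.3, 0.1]
grip_width: 0.343
```

Emit:
servo_tool --commands '[[[0,0,0,0,0,0,0],[0,0,0,0,0,0,0],[0,0,0,0,0,0,0],[0,0,0,0,0,0,0],[0,0,0,0,0,0,0]]]'

```text
time: 34.3
position: [0.6373, -0.0971, 0.0137]
tool_rot: [1.106, 1.271, -1.104]
ft_force: [0.2, 0.0, 2.0]
grip_width: 0.084
```

Emit:
servo_tool --commands '[[[0,0,0,-10,0,0,0],[0,0,0,-40,0,0,0],[0,0,0,-70,0,0,0],[0,0,0,-100,0,0,0],[0,0,0,-100,0,0,0]]]'

```text
time: 34.92
position: [0.6387, -0.0966, 0.1159]
tool_rot: [1.107, 1.268, -1.102]
ft_force: [-0.2, 0.6, -1.2]
grip_width: 0.091
```

```bash
python3 go.py .430 -.373 0 .112
```

```text
[ 0.6387 -0.0966  0.1159] 0.09125010147169421 [ 0.7478  0.4799 -0.8489  1.5346  0.3693  1.2894 -1.5768]
[ 8.   0.  -0.3] [   2.9 -241.8  240.9]
```

Emit:
servo_tool --commands '[[[2,0,0,0,-40,40,0],[4,0,0,0,-80,80,0],[6,0,0,0,-120,120,0],[8,0,0,0,-160,160,0],[8,0,0,0,-200,200,0]]]'

```text
time: 35.55
position: [0.4646, -0.3239, 0.1115]
tool_rot: [1.21, 1.212, -1.209]
ft_force: [0.9, -1.1, -1.6]
grip_width: 0.087
```

Emit:
servo_tool --commands '[[[0,0,0,0,-35,46,0],[0,0,0,0,-35,46,0],[0,0,0,30,-35,46,0],[0,0,0,60,-35,46,0],[0,0,0,60,-35,46,0]]]'

```text
time: 36.17
position: [0.43, -0.3662, 0.0497]
tool_rot: [1.21, 1.218, -1.208]
ft_force: [-0.5, 0.1, -1.0]
grip_width: 0.087
```

```bash
python3 go.py .429 -.371 0 -.010
```

```text
[ 0.43   -0.3662  0.0497] 0.08673967608663849 [ 1.2956  0.3444 -0.7446  1.7977  0.2556  1.1062 -1.1059]
[ 0.1 -0.3  0.2] [59.7  2.3  1.2]
```

Emit:
servo_tool --commands '[[[0,0,0,15,2,1,0],[0,0,0,35,2,1,0],[0,0,0,50,2,1,0],[0,0,0,57,2,1,0],[0,0,0,61,2,1,0]]]'

```text
time: 36.8
position: [0.4339, -0.3698, -0.0086]
tool_rot: [1.21, 1.21, -1.208]
ft_force: [-0.3, -0.5, -1.0]
grip_width: 0.092
```

Emit:
servo_tool --commands '[[[0,0,0,0.5,0,0,0],[0,0,0,0.5,0,0,30],[0,0,0,0.5,0,0,30],[0,0,0,0.5,0,0,30],[0,0,0,0.5,0,0,30]]]'

```text
time: 37.42
position: [0.434, -0.3701, -0.0084]
tool_rot: [1.209, 1.209, -1.208]
ft_force: [-0.4, 0.1, 0.2]
grip_width: 0.336
```

Emit:
servo_tool --commands '[[[0,0,0,-20,0,0,30],[0,0,0,-60,0,0,30],[0,0,0,-120,0,0,30],[0,0,0,-125,0,-30,30],[0,0,0,-125,0,-30,30]]]'

```text
time: 38.05
position: [0.4355, -0.3382, 0.1191]
tool_rot: [1.206, 1.208, -1.205]
ft_force: [-0.4, -0.6, -0.3]
grip_width: 0.347
```

```bash
python3 go.py .6249 -.004 .13 .112;  python3 - <<'E'
from fit import *
im=vision.get_image("top")[:,:,::-1].copy();cv2.imwrite("pics/t8_raw.png",im)
brackets(im,roi=(235,115,335,195))
E
```

```text
[ 0.4355 -0.3382  0.1191] 0.34721935115707186 [ 1.3153  0.233  -0.7924  1.7671  0.177   1.2113 -1.0922]
[-7.2  0.1 -0.1] [   6.9  193.8 -337.4]
L pose [ 0.6268 -0.0189  3.2779] fin [ 0.6248 -0.004 ] err 0.113 px [285. 144.]
R pose [ 0.5446 -0.0205  0.075 ] fin [ 0.5435 -0.0055] err 0.11 px [285. 169.]
R pose [ 0.5449 -0.0903  3.1802] fin [ 0.5455 -0.1053] err 0.098 px [318. 175.]
```

Emit:
servo_tool --commands '[[[-2,0,0,0,29,-50,30],[-4,0,0,0,58,-100,30],[-6,0,0,0,87,-150,30],[-7.2,0,0,0,116,-200,30],[-7.2,0,0,0,145,-250,30]]]'

```text
time: 38.72
position: [0.5794, -0.0898, 0.1164]
tool_rot: [1.117, 1.266, -1.117]
ft_force: [0.4, 0.3, 0.1]
grip_width: 0.345
```

Emit:
servo_tool --commands '[[[0,0,0,0,12,-50,30],[0,0,0,0,37,-93,30],[0,0,0,20,37,-93,30],[0,0,0,57,37,-93,30],[0,0,0,57,37,-93,30]]]'

```text
time: 39.35
position: [0.6008, 0.0049, 0.0562]
tool_rot: [1.114, 1.271, -1.121]
ft_force: [-0.0, -0.2, -0.0]
grip_width: 0.345
```

```bash
python3 go.py .6249 -.004 .13 .012
```

```text
[0.6008 0.0049 0.0562] 0.34547316938914246 [ 0.6651  0.47   -0.8998  1.6989  0.3932  1.1729 -1.7861]
[-0.3 -0.1  0.4] [44.  26.6  8.3]
```

Emit:
servo_tool --commands '[[[0,0,0,0,26,8,30],[0,0,0,0,26,8,30],[0,0,0,15,26,8,30],[0,0,0,30,26,8,30],[0,0,0,44,26,8,30]]]'

```text
time: 39.98
position: [0.6295, 0.0022, 0.0142]
tool_rot: [1.115, 1.267, -1.116]
ft_force: [-0.8, 0.0, -0.7]
grip_width: 0.342
```

Emit:
servo_tool --commands '[[[0,0,0,0,0,0,30],[0,0,0,0,0,0,0],[0,0,0,0,0,0,0],[0,0,0,0,0,0,0],[0,0,0,0,0,0,0]]]'

```text
time: 40.6
position: [0.6309, 0.0023, 0.0162]
tool_rot: [1.117, 1.266, -1.115]
ft_force: [-0.1, 0.2, 1.1]
grip_width: 0.09
```

Emit:
servo_tool --commands '[[[0,0,0,0,0,0,0],[0,0,0,-30,0,0,0],[0,0,0,-60,0,0,0],[0,0,0,-100,0,0,0],[0,0,0,-100,0,0,0]]]'

```text
time: 41.22
position: [0.6325, 0.003, 0.1187]
tool_rot: [1.119, 1.262, -1.111]
ft_force: [-0.0, 0.5, -2.4]
grip_width: 0.09
```

```bash
python3 go.py .429 -.289 0 .112
```

```text
[0.6325 0.003  0.1187] 0.09019616926356963 [ 0.649   0.4672 -0.9107  1.5666  0.38    1.289  -1.7587]
[ 7.3 -0.  -0.3] [   5.3 -235.3  260.4]
```

Emit:
servo_tool --commands '[[[2,0,0,0,-39,43,0],[4,0,0,0,-78,86,0],[6,0,0,0,-117,130,0],[7.3,0,0,0,-156,173,0],[7.3,0,0,0,-195,216,0]]]'

```text
time: 41.85
position: [0.4618, -0.2377, 0.1139]
tool_rot: [1.211, 1.211, -1.211]
ft_force: [0.2, -1.1, -3.0]
grip_width: 0.09
```

Emit:
servo_tool --commands '[[[0,0,0,0,-34,47,0],[0,0,0,0,-34,47,0],[0,0,0,30,-34,47,0],[0,0,0,60,-34,47,0],[0,0,0,60,-34,47,0]]]'

```text
time: 42.48
position: [0.4279, -0.2808, 0.0524]
tool_rot: [1.211, 1.217, -1.21]
ft_force: [-1.1, -0.3, -2.2]
grip_width: 0.09
```

```bash
python3 go.py .429 -.289 0 -.010
```

```text
[ 0.4279 -0.2808  0.0524] 0.09046185586039643 [ 1.2837  0.2329 -0.827   1.9187  0.1904  1.0779 -1.1921]
[ 0.  -0.3  0.3] [62.4  4.4  4.5]
```

Emit:
servo_tool --commands '[[[0,0,0,0,3,3,0],[0,0,0,20,3,3,0],[0,0,0,40,3,3,0],[0,0,0,55,3,3,0],[0,0,0,61,3,3,0]]]'

```text
time: 43.1
position: [0.4323, -0.2856, -0.0072]
tool_rot: [1.211, 1.212, -1.21]
ft_force: [0.1, -0.1, -2.1]
grip_width: 0.092
```

Emit:
servo_tool --commands '[[[0,0,0,1,0,0,0],[0,0,0,1,0,0,30],[0,0,0,1,0,0,30],[0,0,0,1,0,0,30],[0,0,0,1,0,0,30]]]'

```text
time: 43.72
position: [0.4334, -0.2866, -0.0063]
tool_rot: [1.211, 1.208, -1.209]
ft_force: [0.2, 0.4, 0.4]
grip_width: 0.336
```

Emit:
servo_tool --commands '[[[0,0,0,-20,0,0,30],[0,0,0,-60,0,0,30],[0,0,0,-120,0,0,30],[0,0,0,-125,20,-50,30],[0,0,0,-125,40,-110,30]]]'

```text
time: 44.35
position: [0.4747, -0.1775, 0.1213]
tool_rot: [1.213, 1.202, -1.21]
ft_force: [1.5, 0.2, -0.7]
grip_width: 0.345
```

Emit:
servo_tool --commands '[[[0,0,0,0,20,-20,30],[0,0,0,0,20,-20,30]]]'

```text
time: 44.6
position: [0.4949, -0.1546, 0.1202]
tool_rot: [1.208, 1.21, -1.204]
ft_force: [-0.2, -0.0, -0.6]
grip_width: 0.346
```

```bash
python3 go.py .5455 -.1053 .041 .112;  python3 - <<'E'
from fit import *
snap("top","t9",(235,110,455,255),3.6)
im=cv2.imread("pics/t9_raw.png")
brackets(im,roi=(235,115,335,195));print("tray");brackets(im,z0=.005,roi=(365,160,450,250))
E
```

```text
[ 0.4949 -0.1546  0.1202] 0.3459673235049134 [ 1.1323  0.1765 -0.9522  1.8374  0.1528  1.2024 -1.4339]
[-2.1 -0.  -0.2] [  8.3  53.8 -53. ]
R pose [ 0.5447 -0.0206  6.3442] fin [ 0.5438 -0.0056] err 0.104 px [285. 169.]
tray
L pose [ 0.4289 -0.3598  0.0701] fin [ 0.4299 -0.3748] err 0.548 px [427. 220.]
```

View pics/t9.png

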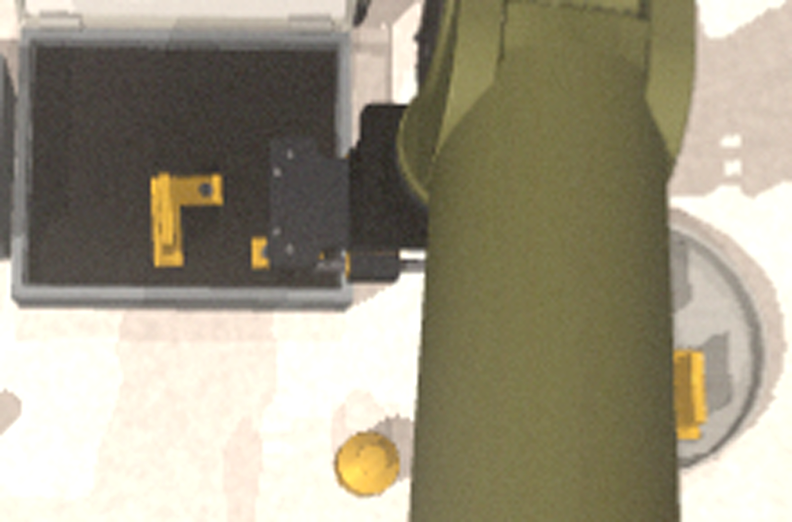

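The arm hides most of the round tray here. One placed bracket shows at (688,393), one bracket in the cabinet at (185,220), and the other's corner at (260,250). Next is bracket 5.

Emit:
servo_tool --commands '[[[-2.1,0,0,0,27,-27,30],[-2.1,0,0,0,54,-53,30],[-2.1,0,0,25,54,-53,30],[-2.1,0,0,60,54,-53,30],[-2.1,0,0,60,54,-53,30]]]'

```text
time: 45.28
position: [0.5443, -0.1058, 0.0566]
tool_rot: [1.183, 1.23, -1.187]
ft_force: [0.1, -0.6, 0.5]
grip_width: 0.346
```

```bash
python3 go.py .5455 -.1053 .041 .012
```

```text
[ 0.5443 -0.1058  0.0566] 0.34552397164347753 [ 0.9387  0.3668 -0.9326  1.8139  0.3228  1.1289 -1.6416]
[-0.4 -0.1  0.3] [44.5  4.6 -4.3]
```

Emit:
servo_tool --commands '[[[0,0,0,0,4,-3.5,30],[0,0,0,15,4,-3.5,30],[0,0,0,30,4,-3.5,30],[0,0,0,44,4,-3.5,30],[0,0,0,44,4,-3.5,30]]]'

```text
time: 45.9
position: [0.5496, -0.1003, 0.0129]
tool_rot: [1.183, 1.229, -1.184]
ft_force: [0.2, 0.2, -0.9]
grip_width: 0.348
```

Emit:
servo_tool --commands '[[[0,0,0,0,0,0,0],[0,0,0,0,0,0,0],[0,0,0,0,0,0,0],[0,0,0,0,0,0,0],[0,0,0,0,0,0,0]]]'

```text
time: 46.52
position: [0.5514, -0.1005, 0.0149]
tool_rot: [1.184, 1.225, -1.182]
ft_force: [0.1, 1.4, 1.2]
grip_width: 0.092
```

Emit:
servo_tool --commands '[[[0,0,0,-10,0,0,0],[0,0,0,-40,0,0,0],[0,0,0,-80,0,0,0],[0,0,0,-120,0,0,0],[0,0,0,-120,0,0,0]]]'

```text
time: 47.15
position: [0.5533, -0.1008, 0.1381]
tool_rot: [1.185, 1.22, -1.179]
ft_force: [-0.2, -0.2, -1.8]
grip_width: 0.091
```

```bash
python3 go.py .470 .315 0 .132
```

```text
[ 0.5533 -0.1008  0.1381] 0.091336235463369 [ 0.9732  0.2881 -0.9767  1.7174  0.2511  1.2627 -1.5952]
[ 2.   0.1 -0.4] [   4.9  -65.4 -422.4]
```

Emit:
servo_tool --commands '[[[1,0,0,0,-9,-58,0],[2,0,0,0,-18,-116,0],[2,0,0,0,-27,-174,0],[2,0,0,0,-36,-232,0],[2,0,0,0,-45,-290,0]]]'

```text
time: 47.78
position: [0.4944, 0.1884, 0.1337]
tool_rot: [1.208, 1.209, -1.21]
ft_force: [0.5, 0.4, -1.9]
grip_width: 0.09
```

Emit:
servo_tool --commands '[[[0,0,0,0,-9,-58,0],[0,0,0,0,-18,-116,0],[0,0,0,0,-23,-132,0],[0,0,0,40,-23,-132,0],[0,0,0,80,-23,-132,0]]]'

```text
time: 48.4
position: [0.4719, 0.3194, 0.0529]
tool_rot: [1.208, 1.21, -1.208]
ft_force: [1.2, 0.9, -2.0]
grip_width: 0.089
```

Emit:
servo_tool --commands '[[[0,0,0,0,0,0,0]]]'

```text
time: 48.52
position: [0.4695, 0.3171, 0.051]
tool_rot: [1.202, 1.212, -1.215]
ft_force: [-0.9, -0.3, -1.6]
grip_width: 0.089
```

```bash
python3 go.py .470 .315 0 -.009
```

```text
[0.4695 0.3171 0.051 ] 0.08927974648252524 [ 0.2172  0.4586 -1.046   1.7851  0.4289  1.1581 -2.5342]
[0.1 0.2 0.4] [59.9  4.  -2.1]
```

Emit:
servo_tool --commands '[[[0,0,0,20,2,-1,0],[0,0,0,40,2,-1,0],[0,0,0,54,2,-1,0],[0,0,0,60,2,-1,0],[0,0,0,61.5,2,-1,0]]]'

```text
time: 49.15
position: [0.4746, 0.3207, -0.0068]
tool_rot: [1.209, 1.21, -1.208]
ft_force: [-0.2, -0.1, -2.3]
grip_width: 0.084
```

Emit:
servo_tool --commands '[[[0,0,0,0,0,0,0],[0,0,0,0,0,0,30],[0,0,0,0,0,0,30],[0,0,0,0,0,0,30],[0,0,0,0,0,0,30]]]'

```text
time: 49.78
position: [0.4747, 0.3207, -0.0065]
tool_rot: [1.21, 1.21, -1.208]
ft_force: [-0.3, 0.3, 0.1]
grip_width: 0.335
```

Emit:
servo_tool --commands '[[[0,0,0,-20,0,0,30],[0,0,0,-70,0,0,30],[0,0,0,-125,0,0,30],[0,0,0,-140,0,0,30],[0,0,0,-140,0,0,30]]]'

```text
time: 50.4
position: [0.4753, 0.321, 0.135]
tool_rot: [1.211, 1.208, -1.206]
ft_force: [-0.3, -0.3, -0.7]
grip_width: 0.347
```

```bash
python3 go.py .5437 -.0055 .07 .132;  python3 - <<'E'
from fit import *
im=vision.get_image("top")[:,:,::-1].copy();cv2.imwrite("pics/ta_raw.png",im)
brackets(im,roi=(235,115,335,195));print("tray");brackets(im,z0=.005,roi=(365,160,450,250))
E
```

```text
[0.4753 0.321  0.135 ] 0.3465198688129712 [ 0.2664  0.3764 -1.1016  1.6896  0.3497  1.2888 -2.4756]
[-4.  -0.1 -0.2] [  2.7  71.2 322.6]
R pose [ 0.5444 -0.0205  0.0621] fin [ 0.5434 -0.0056] err 0.112 px [285. 169.]
tray
L pose [ 0.4202 -0.363   0.1388] fin [ 0.4223 -0.3779] err 0.547 px [417. 210.]
L pose [ 0.4286 -0.3061  3.1513] fin [ 0.4284 -0.2911] err 0.129 px [395. 222.]
```

Emit:
servo_tool --commands '[[[-1,0,0,0,13,58,30],[-2,0,0,0,26,116,30],[-3,0,0,0,39,174,30],[-4,0,0,0,52,232,30],[-4,0,0,0,65,290,30]]]'

```text
time: 51.08
position: [0.5386, 0.0282, 0.1314]
tool_rot: [1.157, 1.244, -1.158]
ft_force: [0.4, -0.0, 0.7]
grip_width: 0.344
```

Emit:
servo_tool --commands '[[[0,0,0,0,4,33,30],[0,0,0,0,4,33,30],[0,0,0,40,4,33,30],[0,0,0,75,4,33,30],[0,0,0,75,4,33,30]]]'

```text
time: 51.7
position: [0.5425, -0.0005, 0.0549]
tool_rot: [1.154, 1.25, -1.159]
ft_force: [0.0, 0.5, 0.5]
grip_width: 0.345
```

Emit:
servo_tool --commands '[[[0,0,0,0,0,0,30]]]'

```text
time: 51.82
position: [0.5464, -0.0007, 0.0588]
tool_rot: [1.157, 1.243, -1.155]
ft_force: [0.7, 0.3, 1.1]
grip_width: 0.344
```

```bash
python3 go.py .5437 -.0055 .07 .012
```

```text
[ 0.5464 -0.0007  0.0588] 0.3438978247516744 [ 0.8292  0.3712 -1.0239  1.8353  0.3483  1.1298 -1.815 ]
[ 0.1 -0.1 -0.1] [46.8  0.2  0.9]
```

Emit:
servo_tool --commands '[[[0,0,0,15,0,0,30],[0,0,0,30,0,0,30],[0,0,0,46,0,0,30],[0,0,0,46,0,0,30],[0,0,0,46,0,0,0]]]'

```text
time: 52.45
position: [0.5463, -0.0018, 0.0122]
tool_rot: [1.158, 1.242, -1.156]
ft_force: [-0.5, 0.1, 0.6]
grip_width: 0.297
```

Emit:
servo_tool --commands '[[[0,0,0,0,0,0,0],[0,0,0,0,0,0,0],[0,0,0,0,0,0,0],[0,0,0,0,0,0,0],[0,0,0,-10,0,0,0]]]'

```text
time: 53.08
position: [0.545, -0.0023, 0.0216]
tool_rot: [1.157, 1.244, -1.158]
ft_force: [0.1, 0.1, -2.2]
grip_width: 0.09
```

Emit:
servo_tool --commands '[[[0,0,0,-30,0,0,0],[0,0,0,-70,0,0,0],[0,0,0,-110,0,0,0],[0,0,0,-110,0,0,0],[0,0,0,-110,0,0,0]]]'

```text
time: 53.7
position: [0.5453, -0.0026, 0.1314]
tool_rot: [1.157, 1.242, -1.158]
ft_force: [0.3, 0.4, -2.0]
grip_width: 0.091
```

```bash
python3 go.py .395 .315 0 .132
```

```text
[ 0.5453 -0.0026  0.1314] 0.091056744146708 [ 0.8897  0.2872 -1.0733  1.757   0.2646  1.2561 -1.7504]
[ 4.  -0.   0.1] [  -0.5 -124.4 -331.1]
```

Emit:
servo_tool --commands '[[[1,0,0,0,-20,-54,0],[2,0,0,0,-41,-108,0],[3,0,0,0,-61,-162,0],[4,0,0,0,-81,-216,0],[4,0,0,0,-101,-270,0]]]'

```text
time: 54.32
position: [0.4246, 0.2605, 0.1309]
tool_rot: [1.208, 1.209, -1.211]
ft_force: [0.6, 0.2, -1.1]
grip_width: 0.089
```

Emit:
servo_tool --commands '[[[0,0,0,0,-18,-62,0],[0,0,0,0,-18,-62,0],[0,0,0,40,-18,-62,0],[0,0,0,75,-18,-62,0],[0,0,0,75,-18,-62,0]]]'

```text
time: 54.95
position: [0.4058, 0.3192, 0.0539]
tool_rot: [1.203, 1.212, -1.215]
ft_force: [0.1, -0.2, -1.5]
grip_width: 0.089
```

Emit:
servo_tool --commands '[[[0,0,0,0,0,0,0]]]'

```text
time: 55.08
position: [0.4087, 0.3222, 0.0579]
tool_rot: [1.21, 1.21, -1.208]
ft_force: [0.1, 0.5, -1.1]
grip_width: 0.09
```

```bash
python3 go.py .395 .315 0 -.012
```

```text
[0.4087 0.3222 0.0579] 0.09035950646540943 [ 0.2935  0.3595 -1.1608  1.895   0.3653  1.1238 -2.5765]
[ 0.  -0.1 -0. ] [ 69.9 -10.7   3.3]
```

Emit:
servo_tool --commands '[[[0,0,0,0,-11,2,0],[0,0,0,25,-11,2,0],[0,0,0,48,-11,2,0],[0,0,0,64,-11,2,0],[0,0,0,70,-11,2,0]]]'

```text
time: 55.7
position: [0.3971, 0.3201, -0.0128]
tool_rot: [1.209, 1.21, -1.208]
ft_force: [0.3, -1.1, -1.6]
grip_width: 0.089
```

Emit:
servo_tool --commands '[[[0,0,0,0,0,0,0],[0,0,0,0,0,0,30],[0,0,0,0,0,0,30],[0,0,0,0,0,0,30],[0,0,0,0,0,0,30]]]'

```text
time: 56.32
position: [0.3975, 0.3203, -0.0125]
tool_rot: [1.21, 1.21, -1.208]
ft_force: [0.1, -0.1, -1.0]
grip_width: 0.335
```

Emit:
servo_tool --commands '[[[0,0,0,-20,0,0,30],[0,0,0,-70,0,0,30],[0,0,0,-125,0,0,30],[0,0,0,-140,0,60,30],[0,0,0,-140,20,120,30]]]'

```text
time: 56.95
position: [0.4156, 0.2078, 0.1292]
tool_rot: [1.206, 1.209, -1.201]
ft_force: [1.0, -1.0, -0.7]
grip_width: 0.347
```

Emit:
servo_tool --commands '[[[0,0,0,0,15,60,60],[0,0,0,0,30,120,87],[0,0,0,0,30,120,87]]]'

```text
time: 57.32
position: [0.4467, 0.0813, 0.128]
tool_rot: [1.215, 1.203, -1.215]
ft_force: [-1.1, 1.6, 0.8]
grip_width: 0.602
```

```bash
python3 - <<'E'
from fit import *
im=vision.get_image("top")[:,:,::-1].copy();cv2.imwrite("pics/tb_raw.png",im)
view(im,"tb",(110,100,460,260),2.28)
print("cab");brackets(im,roi=(235,115,335,195));print("round");brackets(im,z0=.005,roi=(365,160,450,250));print("sq");brackets(im,z0=.004,roi=(110,165,205,255))
E
python3 go.py .4506 .1889 0 .112
```

```text
cab
round
L pose [ 0.4201 -0.3628  0.1497] fin [ 0.4224 -0.3777] err 0.542 px [417. 210.]
L pose [ 0.4287 -0.306   3.1507] fin [ 0.4286 -0.291 ] err 0.107 px [396. 222.]
sq
R pose [0.4698 0.3299 3.158 ] fin [0.47   0.3149] err 0.212 px [153. 203.]
R pose [0.395  0.299  0.0098] fin [0.3949 0.314 ] err 0.255 px [157. 226.]
[0.4462 0.0848 0.1279] 0.6458654820589659 [ 0.8763 -0.0517 -1.0765  1.9632 -0.0489  1.2019 -1.7565]
[-0.2 -0.  -0.1] [  16.     7.  -108.2]
```

View pics/tb.png

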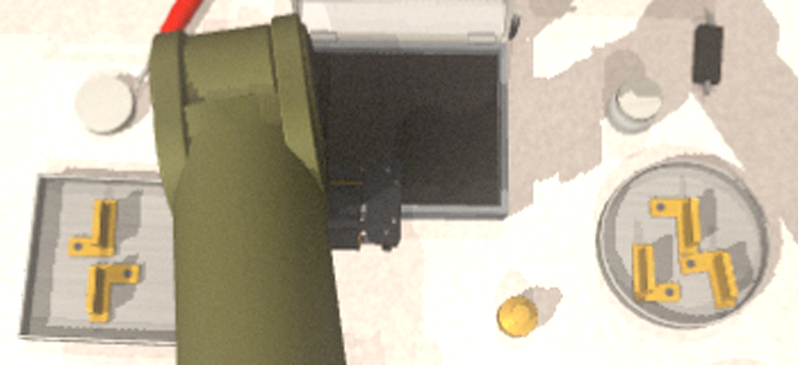

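All five brackets are sorted and the cabinet is empty. In the round tray, two left-hand ones at (690,225) and (725,275) look close enough to overlap, so I'll check closely.

```bash
python3 - <<'E'
from fit import *
im=cv2.imread("pics/tb_raw.png")
m=mask(im);box=(390,180,440,240);x,y,X,Y=box
N,lab,st,cen=cv2.connectedComponentsWithStats(cv2.morphologyEx(m,cv2.MORPH_CLOSE,np.ones((2,2))))
i=min(range(1,N),key=lambda i:np.hypot(*(cen[i]-[417,210])));t=(lab==i)[y:Y,x:X].astype(np.float32)
def f(q):
    a=sil("top",(q[0]/1e3,q[1]/1e3,q[2]/50),"L",box,z0=.005);b=sil("top",(q[3]/1e3,q[4]/1e3,q[5]/50),"L",box,z0=.005)
    return np.abs(np.maximum(a,b)-t).sum()
x0=np.array([496,-333,0,429,-358,3.]);r=minimize(f,x0,method="Nelder-Mead",options=dict(initial_simplex=np.vstack([x0,x0+np.eye(6)*6]),maxiter=1500))
print(r.x/[1e3,1e3,50]*2,r.fun/t.sum());q=r.x/[1e3,1e3,50,1e3,1e3,50];print(q)
view(im,"tc1",(385,170,445,240),7)
im2=vision.get_image("side")[:,:,::-1];u=proj("side",(.464,-.345,.01))[0].astype(int)
view(im2,"tc2",(u[0]-30,u[1]-35,u[0]+30,u[1]+35),7)
cv2.imwrite("pics/tc.png",np.hstack([cv2.imread("pics/tc1.png")[:,:400],cv2.imread("pics/tc2.png")[:,:400]]))
E
```

```text
Traceback (most recent call last):
ValueError: operands could not be broadcast together with shapes (6,) (3,)
```

```bash
python3 - <<'E'
from fit import *
im=cv2.imread("pics/tb_raw.png")
m=mask(im);box=(390,180,440,240);x,y,X,Y=box
N,lab,st,cen=cv2.connectedComponentsWithStats(cv2.morphologyEx(m,cv2.MORPH_CLOSE,np.ones((2,2))))
i=min(range(1,N),key=lambda i:np.hypot(*(cen[i]-[417,210])));t=(lab==i)[y:Y,x:X].astype(np.float32)
def f(q):
    a=sil("top",(q[0]/1e3,q[1]/1e3,q[2]/50),"L",box,z0=.005);b=sil("top",(q[3]/1e3,q[4]/1e3,q[5]/50),"L",box,z0=.005)
    return np.abs(np.maximum(a,b)-t).sum()
x0=np.array([496,-333,0,429,-358,3.]);r=minimize(f,x0,method="Nelder-Mead",options=dict(initial_simplex=np.vstack([x0,x0+np.eye(6)*6]),maxiter=1500))
print(r.fun/t.sum());q=r.x/[1e3,1e3,50,1e3,1e3,50];print(q)
view(im,"tc1",(385,170,442,240),7)
im2=vision.get_image("side")[:,:,::-1];u=proj("side",(.464,-.345,.01))[0].astype(int)
view(im2,"tc2",(u[0]-28,u[1]-35,u[0]+29,u[1]+35),7)
cv2.imwrite("pics/tc.png",np.hstack([cv2.imread("pics/tc1.png"),cv2.imread("pics/tc2.png")]))
E
```

```text
0.14403292573528526
[ 0.4818 -0.3279  0.0133  0.4196 -0.3621  0.27  ]
```

View pics/tc.png

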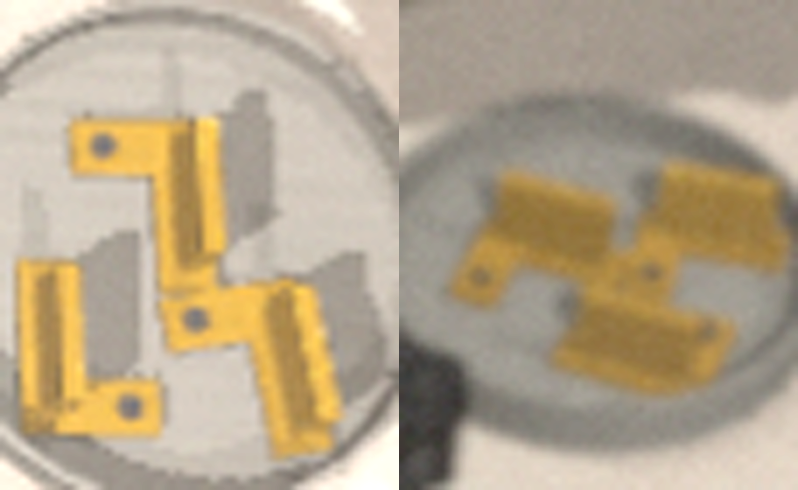

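The two brackets look end to end at about (190,290), and the lower one is turned by roughly 0.2 rad, so it may be touching or slightly riding on the other. I'll grip the upper one and slide it about 22 mm towards +x without lifting.

Emit:
servo_tool --commands '[[[0,0,0,0,5,58,30],[0,0,0,0,10,116,30],[0,0,0,0,17,174,30],[0,0,0,0,24,232,30],[0,0,0,0,30,290,30]]]'

```text
time: 58.05
position: [0.4774, -0.2029, 0.1278]
tool_rot: [1.207, 1.211, -1.204]
ft_force: [1.0, -0.2, -0.1]
grip_width: 0.365
```

Emit:
servo_tool --commands '[[[0,0,0,0,6,58,30],[0,0,0,0,9,116,30],[0,0,0,0,9,133,30],[0,0,0,40,9,133,30],[0,0,0,50,9,133,30]]]'

```text
time: 58.68
position: [0.4848, -0.3332, 0.0751]
tool_rot: [1.209, 1.216, -1.205]
ft_force: [-0.2, 0.2, 0.7]
grip_width: 0.346
```

Emit:
servo_tool --commands '[[[0,0,0,0,0,0,30],[0,0,0,0,0,0,30]]]'

```text
time: 58.92
position: [0.4863, -0.3361, 0.0785]
tool_rot: [1.208, 1.208, -1.206]
ft_force: [-0.1, 0.6, 0.0]
grip_width: 0.344
```

```bash
python3 go.py .482 -.343 .013 -.011
```

```text
[ 0.4863 -0.3361  0.0785] 0.3442048366820656 [ 1.1453  0.3508 -0.7008  1.7161  0.2433  1.1614 -1.1912]
[-0.6  0.  -0.1] [89.5 -1.5  2.9]
```

Emit:
servo_tool --commands '[[[-0.6,0,0,25,-1,3,30],[-0.6,0,0,50,-1,3,30],[-0.6,0,0,72,-1,3,30],[-0.6,0,0,86,-1,3,30],[-0.6,0,0,89,-1,3,30]]]'

```text
time: 59.55
position: [0.4841, -0.3394, -0.0121]
tool_rot: [1.201, 1.215, -1.2]
ft_force: [-1.3, -0.3, 0.1]
grip_width: 0.349
```

Emit:
servo_tool --commands '[[[0,0,0,0,0,0,0],[0,0,0,0,0,0,0],[0,0,0,0,0,0,0],[0,0,0,0,0,0,0],[0,0,0,0,0,0,0]]]'

```text
time: 60.18
position: [0.4846, -0.3393, -0.0116]
tool_rot: [1.202, 1.214, -1.2]
ft_force: [0.2, 1.4, 2.9]
grip_width: 0.087
```

Emit:
servo_tool --commands '[[[0,0,0,0,4,0,0],[0,0,0,0,9,0,0],[0,0,0,0,14,0,0],[0,0,0,0,20,0,0],[0,0,0,0,22,0,0]]]'

```text
time: 60.8
position: [0.5044, -0.3407, -0.0117]
tool_rot: [1.2, 1.216, -1.204]
ft_force: [-4.8, -0.6, 8.0]
grip_width: 0.093
```

Emit:
servo_tool --commands '[[[0,0,0,0,0,0,0],[0,0,0,0,0,0,30],[0,0,0,0,0,0,30],[0,0,0,0,0,0,30],[0,0,0,0,0,0,30]]]'

```text
time: 61.42
position: [0.506, -0.3391, -0.0123]
tool_rot: [1.202, 1.215, -1.2]
ft_force: [0.4, -0.3, -0.7]
grip_width: 0.334
```

Emit:
servo_tool --commands '[[[0,0,0,-20,0,0,30],[0,0,0,-70,0,0,30],[0,0,0,-125,0,0,30],[0,0,0,-130,-10,-60,60],[0,0,0,-130,-20,-120,87]]]'

```text
time: 62.05
position: [0.4859, -0.2185, 0.1206]
tool_rot: [1.203, 1.21, -1.199]
ft_force: [0.6, 1.0, 0.8]
grip_width: 0.491
```

Emit:
servo_tool --commands '[[[0,0,0,0,-5,-60,87],[0,0,0,0,-10,-120,87],[0,0,0,0,-15,-180,87],[0,0,0,0,-20,-240,87],[0,0,0,0,-20,-300,87]]]'

```text
time: 62.68
position: [0.4612, 0.0819, 0.1195]
tool_rot: [1.201, 1.211, -1.2]
ft_force: [1.2, -1.0, -0.4]
grip_width: 0.981
```

```bash
python3 - <<'E'
from fit import *
im=vision.get_image("top")[:,:,::-1].copy();cv2.imwrite("pics/td_raw.png",im)
print("round");brackets(im,z0=.005,roi=(365,160,450,250))
print("sq");brackets(im,z0=.004,roi=(110,165,205,255))
view(im,"td",(385,170,442,240),7)
E
python3 go.py .4506 .1889 0 .112
```

```text
round
L pose [ 0.5025 -0.3307  6.2749] fin [ 0.5023 -0.3457] err 0.156 px [410. 190.]
L pose [ 0.4284 -0.3063  3.1573] fin [ 0.4282 -0.2913] err 0.114 px [396. 222.]
L pose [ 0.4196 -0.3631  0.1559] fin [ 0.4219 -0.3779] err 0.129 px [424. 221.]
sq
R pose [0.4696 0.3295 3.1667] fin [0.47   0.3145] err 0.197 px [154. 203.]
R pose [0.3947 0.2991 0.023 ] fin [0.3943 0.3141] err 0.304 px [158. 226.]
[0.4605 0.0921 0.1201] 0.9844770092646282 [ 0.8261  0.0225 -1.072   1.9435  0.0184  1.1826 -1.8016]
[ 1.3 -0.2 -0.2] [   8.5   -4.8 -100.9]
```

View pics/td.png

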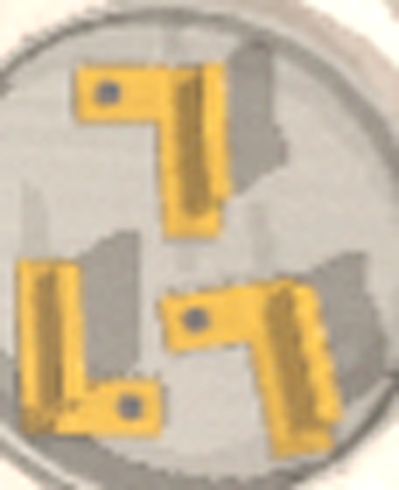

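Now there's a clear gap. The lower-right bracket's outer corner works out at about 95 mm from the tray centre against a 92 mm wall, so it may be leaning on the wall. I'll grip it, square it and slide it inwards.

```bash
python3 go.py .4219 -.3779 .156 .12
```

```text
[0.4605 0.0921 0.1201] 0.9844770092646282 [ 0.8261  0.0225 -1.072   1.9435  0.0184  1.1826 -1.8016]
[-7.7 -0.2 -0.2] [ -1.8 -45.8 465.1]
```

Emit:
servo_tool --commands '[[[-2,0,0,0,3,58,60],[-4,0,0,0,5,116,40],[-6,0,0,0,5,174,20],[-7.7,0,0,0,0,232,20],[-7.7,0,0,0,-8,290,20]]]'

```text
time: 63.35
position: [0.4569, -0.2119, 0.1194]
tool_rot: [1.101, 1.273, -1.099]
ft_force: [0.8, -0.2, -0.3]
grip_width: 0.515
```

Emit:
servo_tool --commands '[[[0,0,0,0,-10,58,20],[0,0,0,0,-20,116,20],[0,0,0,0,-25,150,20],[0,0,0,0,-25,150,20],[0,0,0,0,-25,150,20]]]'

```text
time: 63.98
position: [0.4541, -0.3609, 0.1186]
tool_rot: [1.102, 1.275, -1.099]
ft_force: [-0.3, 0.4, -0.1]
grip_width: 0.231
```

```bash
python3 go.py .4219 -.3779 .156 .05
```

```text
[ 0.4541 -0.3609  0.1186] 0.23073678374713005 [ 1.2125  0.2836 -0.6854  1.6991  0.1877  1.2257 -0.9411]
[-0.5 -0.  -0.1] [ 68.5 -30.8   8.7]
```

Emit:
servo_tool --commands '[[[0,0,0,0,-31,9,20],[0,0,0,30,-31,9,20],[0,0,0,65,-31,9,20],[0,0,0,65,-31,9,20],[0,0,0,65,-31,9,20]]]'

```text
time: 64.6
position: [0.4254, -0.3748, 0.0544]
tool_rot: [1.1, 1.273, -1.099]
ft_force: [0.4, -0.5, 0.8]
grip_width: 0.227
```

```bash
python3 go.py .4219 -.3779 .156 -.009
```

```text
[ 0.4254 -0.3748  0.0544] 0.22725577028868987 [ 1.2454  0.316  -0.6611  1.7988  0.2152  1.0979 -0.9135]
[-0.5  0.  -0.1] [63.4 -0.5 -1. ]
```

Emit:
servo_tool --commands '[[[0,0,0,20,0,-1,20],[0,0,0,40,0,-1,20],[0,0,0,55,0,-1,20],[0,0,0,62,0,-1,20],[0,0,0,62,0,-1,20]]]'

```text
time: 65.22
position: [0.4238, -0.3739, -0.01]
tool_rot: [1.102, 1.276, -1.1]
ft_force: [0.5, 0.3, 1.3]
grip_width: 0.227
```

Emit:
servo_tool --commands '[[[0,0,0,0,0,0,0],[0,0,0,0,0,0,0],[0,0,0,0,0,0,0],[0,0,0,0,0,0,0],[0,0,0,0,0,0,0]]]'

```text
time: 65.85
position: [0.4244, -0.3744, -0.0088]
tool_rot: [1.102, 1.274, -1.1]
ft_force: [0.1, -0.1, 3.1]
grip_width: 0.089
```

Emit:
servo_tool --commands '[[[0,0,0,0,2,-1.5,0],[2,0,0,0,4,-3,0],[4.5,0,0,0,6,-4.5,0],[7,0,0,0,9,-6,0],[9,0,0,0,9,-6,0]]]'

```text
time: 66.47
position: [0.4327, -0.3668, -0.0088]
tool_rot: [1.22, 1.202, -1.218]
ft_force: [-0.4, 0.5, 5.9]
grip_width: 0.091
```

Emit:
servo_tool --commands '[[[0,0,0,0,0,0,0],[0,0,0,0,0,0,24],[0,0,0,0,0,0,24],[0,0,0,0,0,0,24],[0,0,0,0,0,0,24]]]'

```text
time: 67.1
position: [0.4321, -0.3668, -0.0094]
tool_rot: [1.219, 1.204, -1.217]
ft_force: [-0.2, 0.1, 0.4]
grip_width: 0.272
```

Emit:
servo_tool --commands '[[[0,0,0,-20,0,0,24],[0,0,0,-70,0,0,24],[0,0,0,-125,0,0,24],[0,0,0,-130,5,-60,60],[0,0,0,-130,10,-120,87]]]'

```text
time: 67.72
position: [0.4449, -0.2465, 0.1236]
tool_rot: [1.219, 1.199, -1.216]
ft_force: [0.5, 1.3, -1.3]
grip_width: 0.42
```

Emit:
servo_tool --commands '[[[0,0,0,0,3,-60,87],[0,0,0,0,6,-120,87],[0,0,0,0,8,-180,87],[0,0,0,0,10,-240,87],[0,0,0,0,10,-300,87]]]'

```text
time: 68.35
position: [0.4573, 0.0547, 0.1225]
tool_rot: [1.218, 1.201, -1.216]
ft_force: [1.8, 0.6, 0.5]
grip_width: 0.961
```

```bash
python3 - <<'E'
from fit import *
im=vision.get_image("top")[:,:,::-1].copy();cv2.imwrite("pics/te_raw.png",im)
for h,q,f,e in brackets(im,z0=.005,roi=(365,160,450,250)):
    P=np.vstack(model(h,0)[:2]);print(np.linalg.norm(cab2w(q,P)[:,:2]-[.464,-.331],axis=1).max())
# tray ellipse: refine centre from Hough in first picture
E
python3 go.py .4506 .1889 0 .112
```

```text
L pose [ 0.5028 -0.3308 -0.0121] fin [ 0.5027 -0.3458] err 0.155 px [410. 190.]
L pose [ 0.4308 -0.3568  6.2525] fin [ 0.4303 -0.3718] err 0.151 px [422. 217.]
L pose [ 0.4287 -0.306   3.1507] fin [ 0.4286 -0.291 ] err 0.107 px [396. 222.]
0.0753333942610471
0.08265256867421569
0.0838285402367732
[0.4567 0.0645 0.123 ] 0.9775892057611475 [ 0.8741 -0.017  -1.0437  1.9576 -0.0192  1.1883 -1.7341]
[-0.1 -0.2 -0.2] [  11.5   -3.3 -128.3]
```

All three lie flat and inside the tray. Now push the vent knob home.

Emit:
servo_tool --commands '[[[0,0,0,0,-3,-45,87],[0,0,0,0,-3,-90,87],[0,0,0,0,-3,-128,87],[0,0,0,0,-3,-128,87],[0,0,0,40,-3,-128,87]]]'

```text
time: 69.03
position: [0.4587, 0.1807, 0.0838]
tool_rot: [1.222, 1.198, -1.212]
ft_force: [0.6, -0.6, -0.6]
grip_width: 1.003
```

Emit:
servo_tool --commands '[[[0,0,0,25,0,0,87],[0,0,0,50,0,0,87],[0,0,0,68,0,0,87],[0,0,0,68,0,0,87],[0,0,0,68,0,0,0]]]'

```text
time: 69.65
position: [0.4561, 0.1808, 0.0141]
tool_rot: [1.219, 1.203, -1.216]
ft_force: [-0.3, -0.8, -0.5]
grip_width: 0.951
```

Emit:
servo_tool --commands '[[[0,0,0,0,0,0,0],[0,0,0,0,0,0,0],[0,0,0,0,0,0,0],[0,0,0,0,0,0,0],[0,0,0,0,0,0,0]]]'

```text
time: 70.28
position: [0.4559, 0.1913, 0.0137]
tool_rot: [1.23, 1.215, -1.203]
ft_force: [5.4, 28.3, -19.9]
grip_width: 0.403
```

Emit:
servo_tool --commands '[[[0,0,0,0,0,0,0],[0,0,0,0,0,0,0],[0,0,0,0,0,0,0],[0,0,0,0,0,0,0]]]'

```text
time: 70.78
position: [0.4559, 0.1933, 0.0137]
tool_rot: [1.231, 1.217, -1.199]
ft_force: [5.9, 26.8, -19.7]
grip_width: 0.358
```

Emit:
servo_tool --commands '[[[0,0,0,0,0,-6,0],[0,0,0,0,0,-12,0],[0,0,0,0,0,-12,0]]]'

```text
time: 71.15
position: [0.4557, 0.1928, 0.0134]
tool_rot: [1.219, 1.204, -1.217]
ft_force: [-0.6, 1.3, 2.0]
grip_width: 0.362
```

Emit:
servo_tool --commands '[[[0,0,0,0,6,0,0],[0,0,0,0,13,0,0],[0,0,0,0,20,0,0],[0,0,0,0,27,0,0],[0,0,0,0,32,0,0]]]'

```text
time: 71.78
position: [0.4857, 0.193, 0.0132]
tool_rot: [1.216, 1.207, -1.22]
ft_force: [-12.0, 2.6, 12.2]
grip_width: 0.361
```

Emit:
servo_tool --commands '[[[0,0,0,0,1,0,0],[0,0,0,0,1,0,0]]]'

```text
time: 72.03
position: [0.4856, 0.1929, 0.0132]
tool_rot: [1.214, 1.208, -1.221]
ft_force: [-6.7, 0.8, 8.4]
grip_width: 0.36
```

Emit:
servo_tool --commands '[[[0,0,0,0,-1.5,0,60],[0,0,0,0,-1.5,0,87],[0,0,0,0,-1.5,0,87],[0,0,0,0,-1.5,0,87],[0,0,0,0,-1.5,0,87]]]'

```text
time: 72.65
position: [0.4871, 0.1922, 0.0132]
tool_rot: [1.218, 1.204, -1.217]
ft_force: [-0.0, 0.7, -0.3]
grip_width: 0.846
```

Emit:
servo_tool --commands '[[[0,0,0,-40,0,0,87],[0,0,0,-100,0,0,87],[0,0,0,-160,0,0,87],[0,0,0,-180,0,60,87],[0,0,0,-180,0,120,87]]]'

```text
time: 73.28
position: [0.4868, 0.0721, 0.1952]
tool_rot: [1.217, 1.202, -1.212]
ft_force: [0.4, -1.1, -0.4]
grip_width: 0.999
```

Emit:
servo_tool --commands '[[[0,0,0,0,0,60,87],[0,0,0,0,0,110,87],[0,0,0,0,0,110,87],[0,0,0,0,0,110,87]]]'

```text
time: 73.78
position: [0.4843, -0.0368, 0.1931]
tool_rot: [1.218, 1.205, -1.216]
ft_force: [0.2, 0.7, -0.1]
grip_width: 0.997
```

```bash
python3 - <<'E'
from fit import *
im=vision.get_image("top")[:,:,::-1].copy();s=vision.get_image("side")[:,:,::-1].copy()
print("round");brackets(im,z0=.005,roi=(365,160,450,250));print("sq");brackets(im,z0=.004,roi=(110,165,205,255));print(ctrl.get_state()["ft_force"])
a=cv2.convertScaleAbs(cv2.resize(s[130:380,120:400],(560,500)),alpha=1.4)
b=cv2.convertScaleAbs(cv2.resize(im[165:255,115:205],(240,240)),alpha=1.4);d=cv2.convertScaleAbs(cv2.resize(im[165:255,365:455],(240,240)),alpha=1.4)
cv2.imwrite("pics/fin.png",np.hstack([a,np.vstack([b,d,np.zeros((20,240,3),np.uint8)])]))
E
```

```text
round
L pose [ 0.5025 -0.3307  6.2749] fin [ 0.5023 -0.3457] err 0.156 px [410. 190.]
L pose [ 0.4306 -0.3567  6.2514] fin [ 0.4301 -0.3717] err 0.139 px [422. 218.]
L pose [ 0.4287 -0.3064  3.1512] fin [ 0.4285 -0.2914] err 0.103 px [396. 222.]
sq
R pose [0.4694 0.3298 3.1584] fin [0.4696 0.3148] err 0.374 px [153. 203.]
R pose [0.3949 0.2988 0.0165] fin [0.3946 0.3138] err 0.354 px [158. 226.]
[-0.2016 -0.0247  0.1527]
```

View pics/fin.png

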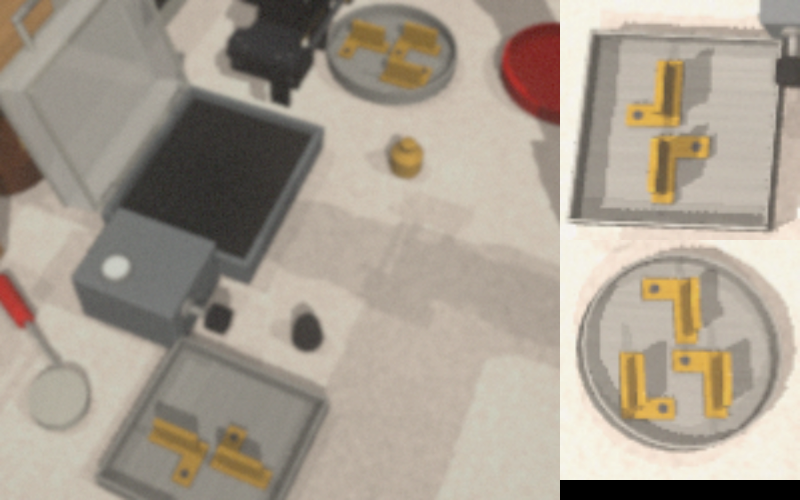

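The knob is home at (218,318), the hood stands open, and all brackets stand upright in the right trays. Handing in.

```bash
python3 -c "
from bench import close_job
print(close_job())"
```

```text
the job is handed in; nothing more can be done
None
```

I finished the whole job in the order you asked and handed it in at about 74 s of the 210 s allowed. The robot was clear of everything.

- **Work done:** I pulled the vent knob out to its 30 mm stop and swung the hood past its over-centre point, and it stayed open. Three left-hand brackets went into the steel round tray and two right-hand ones into the square tray. I then pushed the knob back 30 mm to its home stop.
- **Last checks:** The final pictures show the cabinet empty, the hood wide open, the knob home and all five brackets standing with the right hand in each tray. The brackets' outer corners in the round tray are at most 84 mm from its centre, inside the 92 mm wall. I saw none of the other things on the bench moved, but I only checked this by eye; the jar and movement holder were outside the last picture.

**What went wrong or disagreed:**
- **Position reading off:** The reported tool height was about 34 mm too low, so my first grip on the knob closed on nothing. I found the offset by touching the round tray's floor and corrected for it.
- **Round tray bumped:** Two left-hand brackets ended up touching, and one seemed to be against the tray wall. I gripped each and slid it clear before pushing the knob home.
- **Weaker final fit:** The last image fit for the two square-tray brackets was poorer than before, with mismatch rising from about 0.2 to 0.37. Their positions did not change and they look flat in both cameras, so I put it down to shadow.

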